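Hang the drain frame on both sprung hooks

ROBOT

A 6-joint arm with a two-finger parallel gripper is mounted at the origin on the work surface. World frame = base frame: x ahead of the robot, y to its left, z up, the work surface at z = 0. Lengths are in mm, angles in rad, forces in N, time in s.
With the tool pointing down it reaches from about 275 to 975 mm from the base axis. Payload 8.4 kg.
Tool frame: the origin (TCP) lies at the very end of the fingers, on their centre line; the grasp point (between the pads) lies 19 mm behind it; x points along the fingers, y is the direction in which the jaws open and shut, and the axes are right-handed (so a half turn about x gives the same grasp; the last joint's range is limited). The gripper opens to 92 mm and grips with 3 to 60 N. Pads are 20 mm wide; open, the fingers measure 128 mm over their backs; the gripper's body (75 mm by 189 mm) begins 69 mm behind the grasp point.
Start: joints at [1.142, 0.353, 1.633, -0, 1.155, -0.002], TCP at [258.724, 568.937, 214.583] pointing down, gripper open.
Joint ranges: [-2.63, 2.63], [-0.92, 2.1], [0.06, 2.66], [-1.3, 4.44], [0, 2.69], [-3.02, 3.02]. Speed limits (rad/s): [2.22, 2.22, 2.79, 3.14, 3.14, 3.14].

INTERFACE

Orientations are given as [roll, pitch, yaw] about the fixed x, y, z axes, in that order (R = Rz(yaw) Ry(pitch) Rx(roll)).
In Python, from workcell import ctrl gives the robot as it stands.
- The arm moves only by the tool drive_tool, never from a script. Its argument "increments" is a list of rows, each a list of 7 numbers: the finger opening in mm, from 0 to 91.9, then the shift along the tool's x, y, z in mm, then the turn, a rotation vector about the tool's x, y, z in degrees. In form: [[hand, x, y, z, rx, ry, rz], ...]. A call has 1 to 5 rows; each row is the pose to reach, as a shift and turn from the pose commanded when the call began, along the tool's axes at that moment; what a row does not reach only later rows make up. A row lasts 1/12 s, in which the tool goes at most 41.7 mm and 7.16 degrees, less where a joint would pass 70% of its speed; a pose out of reach is approached as far as the arm can. A call with a gripper value outside its range is refused whole. The fingers move at their own pace and stop on an object; "grip_force" is the grip in N (left out, the last holds). Time passes only in rows, so rows that repeat a pose let the fingers close. It gives the time, the measured TCP pose, the force and the opening at its end, in the units of the state.
- ctrl.sense(): the state, without advancing time (a new reading comes with each control period).
- ctrl.grab_frame(name): name is "scene" or "top" or "wrist"; returns the picture (400x640x3 uint8, red, green, blue); there is no depth.
- ctrl.camera_model(name): a dict with "vertical_fov" (degrees; the focal length in pixels is half the picture's height over the tangent of half this angle, whatever the lens; pixels are square), "cx", "cy" (the principal point, pixels), "D" ([k1, k2, p1, p2, k3] as OpenCV has them; the pictures are not rectified), "R" (3x3) and "t" (3): a world point X has camera coordinates R X + t. Camera axes: x right, y down, z forward; pixel columns grow to the right and rows downward; lengths in mm; the calibration is good to about 2 mm. A picture is of the moment at which its call begins: read the wrist's pose just before it. camera_model takes no time and is no camera call; for the wrist camera it gives the pose at the moment of the call.
- ctrl.sign_off(): hands the job in, once; it reports no verdict.
The state is a dict: "time_s": time; "joint_pos": joint angles; "dq": joint speeds; "tau": joint torques, N m; "tcp_pos": TCP position; "tcp_rot": TCP orientation; "force": force on the tool from outside, world axes, zero at the start; "moment": the same for the moment, N m; "finger_gap": finger opening in mm.
Only numpy, scipy, OpenCV 4.12 (cv2) and the standard library are available. Lean on these libraries where they do the work, as an engineer would, in place of code of your own. Each camera call takes 0.05 s, during which the arm holds its last target.

TASK

Lift the washed steel drain frame out of its slotted block and hang it by its top bar on both hooks of the drying stand, pressing it down gently until the bar has snapped under the sprung catch of each hook and is fully home in both. Still holding it, give it a light upward tug to check that both catches hold it, then set it back fully home and let go. Be gentle with the stand and leave the other things on the table where they are.

Things in the scene. Friction and masses are not known exactly. Their poses are not given: they have to be found in the camera images.
- frame: the drain frame to hang: a grid of steel bars standing upright, 250 mm wide (its own y), 10 mm thick (x). Origin at the middle of its underside, z up. Round top bar 10 mm in diameter along y, its axis 115 mm above the origin, running 125 mm to either side. Side bars at y = +-111 mm. A solid green plastic grip, 40 mm wide (y), 22 mm thick (x), stands on the middle of the top bar, from 112 to 162 mm above the origin. Mass 0.28 to 0.46 kg
- grip (a point): centre of the frame's green grip to take hold of, 145 mm above the frame's underside, axes as the frame's
- holder: white slotted block fixed to the table in which the frame stands at first: base 100 x 240 x 8 mm, two cheeks 200 mm long (y), 42 mm high, with an 11 mm slot between them along y. Origin at the middle of its underside; slot floor 8 mm above it
- stand: drying stand fixed to the table: white base 130 x 250 x 12 mm, two steel posts 186 mm high at x = -36, y = +-112 mm, a cross-rail at x = -27 mm carrying two blue hooks, open upwards, each 18 mm wide, at y = +-85 mm. Origin under the base's middle, z up. The frame hangs with its top bar along the stand's y, bar axis over x = 0 (throat 13 mm wide), its middle within 15 mm of y = 0
- left_hook (a point): point fixed to the stand at x = 0, y = +85, z = 160 mm: the bar axis when home in the left hook IF the rail is at mid height. The rail is height-adjustable and its height is not reported: home may be up to 16 mm above or below this point, alike for both hooks; look or feel for it. Each hook also rides on its own spring and sinks 0.3 mm per N beyond 3.5 N on it
- right_hook (a point): as left_hook, at y = -85 mm. An orange sprung catch on the +x side of each hook (out to x = 19 mm, top 26 mm above home) gives way to +x: the sinking bar meets it about 20 mm above home; the press peaks near 5 N a hook 8 mm above home (weight alone is too little), then it snaps the bar under and draws it down to the seat. Home, the bar can rise 1.5 mm before the catch holds it
- front (a point): point fixed to the stand 50 mm in front (+x) of midway between the hooks, z = 160 mm. The frame's grid cannot pass down through the hooks: lower it here on the +x side, keep the bar's axis 32 mm or more above home, move it back (-x) over the throats with its upright bars passing beside the hooks, then lower and press
- cup: bystander: steel cup, 80 mm across and 80 mm high, origin under its centre
- spray: bystander: clear bottle with blue cap, 64 mm across, 170 mm high, origin under its centre
- brush: bystander: blue and white scrubbing brush 90 x 34 x 28 mm, origin under its centre
- basket: bystander: mint green slatted basket 240 x 200 x 110 mm, origin under its centre
- weight_block: bystander: steel scale weight 60 x 60 x 30 mm near the robot, origin under its centre

How it is judged (in metres and radians):
On the way, in this order (a step that is already met when the one before it is completed fails the run):
1. the frame is lifted clear of its block in the gripper (z of frame in the frame of holder above 0.06 m and contact force between the fingers and frame above 1 N), for 0.2 s.
2. the top bar is fully home on the seats of both hooks, under both catches, with the gripper still holding the frame (contact force between frame and hook_left_c0 above 0.5 N and contact force between frame and hook_right_c0 above 0.5 N and x of frame in the frame of stand between -0.02 and 0.02 m and y of frame in the frame of stand between -0.016 and 0.016 m and angle between frame's own z axis and vertical below 0.12 rad and contact force between the fingers and frame above 1 N), for 0.1 s.
3. a light upward tug on the held frame is taken by both catches (at least 0.5 N on each), the bar off its seats (contact force between the fingers and frame above 1 N and contact force between frame and keeper_left above 0.5 N and contact force between frame and keeper_right above 0.5 N and contact force between frame and hook_left_c0 below 0.3 N and contact force between frame and hook_right_c0 below 0.3 N and x of frame in the frame of stand between -0.02 and 0.02 m and y of frame in the frame of stand between -0.016 and 0.016 m and angle between frame's own z axis and vertical below 0.12 rad), for 0.1 s.
At the end, for the whole second after the job is handed in: The frame, released and at rest (under 20 mm/s), hangs with its top bar on the seats of both hooks (at least 0.5 N on each), upright within 0.12 rad, its middle within 16 mm of the stand's middle (contact force between frame and hook_left_c0 above 0.5 N and contact force between frame and hook_right_c0 above 0.5 N and x of frame in the frame of stand between -0.02 and 0.02 m and y of frame in the frame of stand between -0.016 and 0.016 m and angle between frame's own z axis and vertical below 0.12 rad and linear speed of frame below 0.02 m/s and contact force between the fingers and frame below 0.05 N); the robot touches nothing.
It fails at once if the frame presses on the stand with more than 30 N (contact force between frame and stand above 30 N).
It fails at once if the gripper or arm strikes the stand with more than 8 N (contact force between the arm and stand above 8 N).
It fails at once if a bystander is moved more than 20 mm (distance of any of cup, spray, brush, basket, weight_block from where it was at the start of the episode above 0.02 m).
It also fails if it takes over 72 s, if anything falls off the work surface, if the arm or the gripper's body presses on something with over 40 N, if the wrist force passes 120 N, or if a joint passes its speed limit or range.

## Working session

There is one attempt and no reset: what is moved stays moved. The work goes in short steps, Python scripts to look and compute and a tool call to move; the robot and the scene stay as the last step left them, time stands still between calls to the robot, and variables do not carry over. Pictures are saved under pics/ and viewed, and the job is handed in when it is done.

Besides the shell and the picture viewer there is one more tool, called after "Emit:" as name([rows], argument=value, ...), one row to a line, values as JSON. drive_tool: Moves the arm, as the interface text tells. Its arguments: {"type":"object","properties":{"increments":{"type":"array","items":{"type":"array","items":{"type":"number"}}},"grip_force":{"type":"number"}},"required":["increments"]}

```bash
ls; mkdir -p pics
cat > h.py <<'E'
import numpy as np, cv2
from workcell import ctrl
np.set_printoptions(precision=2,suppress=True)
def K(m):
    f=200/np.tan(np.radians(m["vertical_fov"])/2)
    return np.array([[f,0,m["cx"]],[0,f,m["cy"]],[0,0,1.]])
def ray(m,uv):
    uv=np.array(uv,float).reshape(-1,1,2)
    p=cv2.undistortPoints(uv,K(m),np.array(m["D"],float)).reshape(-1,2)
    R=np.array(m["R"]);t=np.array(m["t"])
    d=np.c_[p,np.ones(len(p))]@R
    return -R.T@t,d/np.linalg.norm(d,axis=1)[:,None]
def onz(m,uv,z):
    c,d=ray(m,uv); z=np.broadcast_to(z,(len(d),))
    return c+d*((z-c[2])/d[:,2])[:,None]
def proj(m,X):
    X=np.array(X,float).reshape(-1,3)
    r,_=cv2.Rodrigues(np.array(m["R"],float))
    return cv2.projectPoints(X,r,np.array(m["t"],float),K(m),np.array(m["D"],float))[0].reshape(-1,2)
def tri(ms,uvs):
    A=np.zeros((3,3));b=np.zeros(3)
    for m,uv in zip(ms,uvs):
        c,d=ray(m,[uv]);P=np.eye(3)-np.outer(d[0],d[0]);A+=P;b+=P@c
    X=np.linalg.solve(A,b)
    return X,[proj(m,X)[0]-uv for m,uv in zip(ms,uvs)]
def snap(n,tag):
    m=ctrl.camera_model(n); im=ctrl.grab_frame(n)
    cv2.imwrite(f"pics/{tag}.png",im[:,:,::-1]); return m,im
E
python3 - <<'E'
from h import *
import pickle
d={}
for n in ("scene","top","wrist"):
    d[n]=snap(n,n+"0"); print(n,{k:np.array(v) for k,v in d[n][0].items()})
pickle.dump(d,open("d0.pkl","wb"))
print(ctrl.sense())
E
```

```text
pics
scene {'vertical_fov': array(52.7), 'cx': array(312.97), 'cy': array(199.19), 'D': array([-0.,  0.,  0.,  0.,  0.]), 'R': array([[ 0.88,  0.47, -0.01],
       [ 0.38, -0.73, -0.57],
       [-0.27,  0.5 , -0.82]]), 't': array([-470.32, -202.15, 1918.41])}
top {'vertical_fov': array(50.06), 'cx': array(319.01), 'cy': array(200.58), 'D': array([-0.,  0.,  0.,  0.,  0.]), 'R': array([[ 0.02, -1.  , -0.01],
       [-0.99, -0.02, -0.13],
       [ 0.13,  0.01, -0.99]]), 't': array([ -45.4 ,  601.92, 1391.29])}
wrist {'vertical_fov': array(61.8), 'cx': array(325.14), 'cy': array(201.07), 'D': array([-0.06,  0.  ,  0.  ,  0.  ,  0.  ]), 'R': array([[ 0.41,  0.91, -0.  ],
       [ 0.87, -0.4 ,  0.28],
       [ 0.25, -0.12, -0.96]]), 't': array([-623.35,  -30.45,  392.59])}
{'time_s': 0.15, 'joint_pos': array([ 1.14,  0.35,  1.63, -0.  ,  1.16, -0.  ]), 'dq': array([ 0., -0., -0., -0., -0.,  0.]), 'tau': array([  0.  , -59.42, -33.45,   0.07,   0.02,  -0.  ]), 'tcp_pos': array([258.57, 568.61, 214.02]), 'tcp_rot': array([-1.55,  1.57, -1.98]), 'force': array([ 0.34, -0.17,  0.65]), 'moment': array([ 0.01, -0.  , -0.04]), 'finger_gap': 91.97321450220348}
```

View pics/scene0.png

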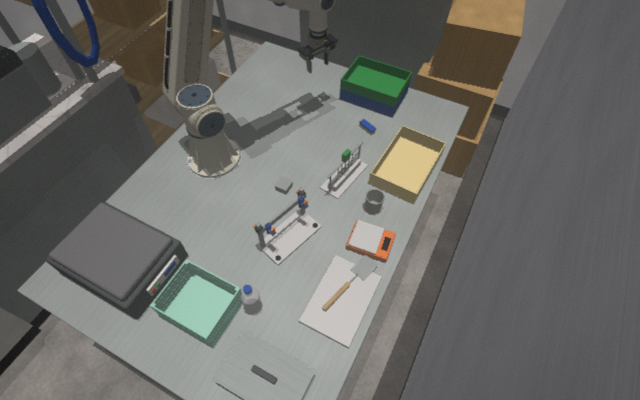

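View pics/top0.png

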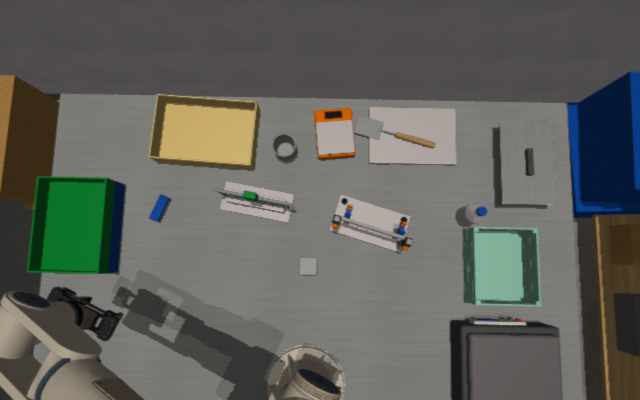

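View pics/wrist0.png

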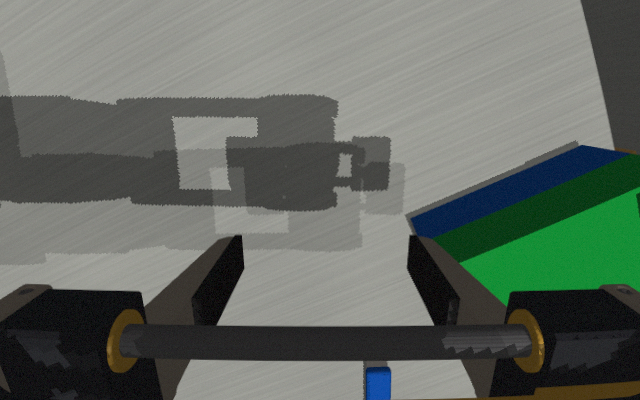

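The top view shows the frame with its green grip near (250,196) and the stand near (371,222), with blue and orange hooks. The cup is at (285,147) and the weight block at (308,266). I'll zoom in.

Run:
```python
import cv2
t=cv2.imread("pics/top0.png"); s=cv2.imread("pics/scene0.png")
a=cv2.resize(t[165:265,200:430],(800,348),interpolation=cv2.INTER_CUBIC); cv2.imwrite("pics/topz.png",a)
b=cv2.resize(s[130:270,240:400],(685,600),interpolation=cv2.INTER_CUBIC); cv2.imwrite("pics/scenez.png",b)
```

```text
(no output)
```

View pics/topz.png

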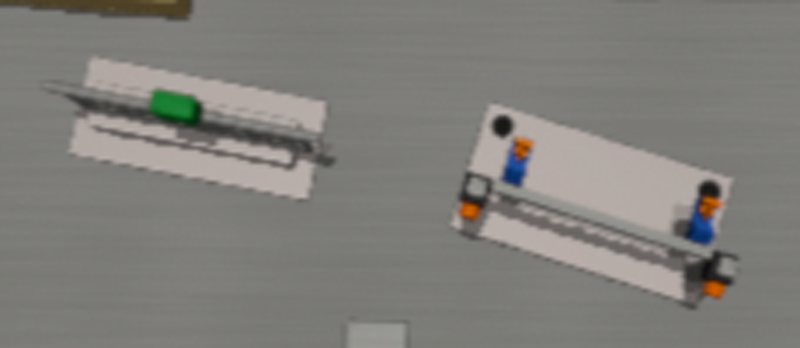

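View pics/scenez.png

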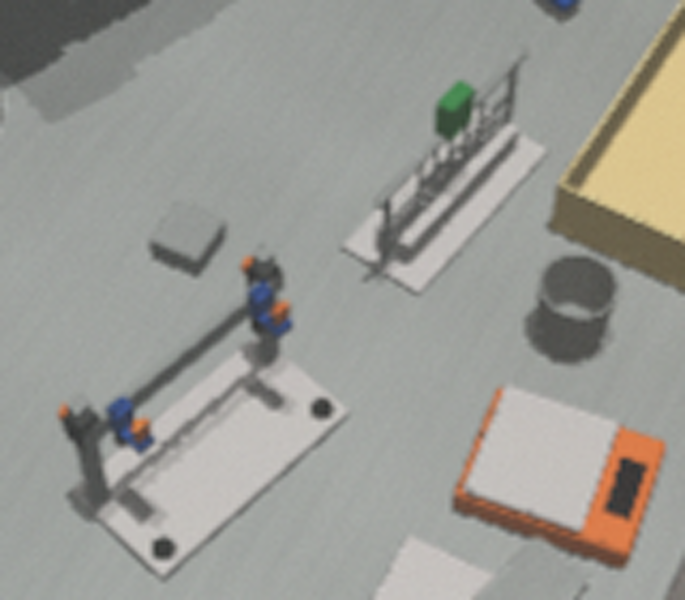

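```bash
cat > m.py <<'E'
from h import *
import pickle
d=pickle.load(open("d0.pkl","rb"))
out=None
for n,rois in (("top",{"holder":(205,175,100,52),"stand":(325,190,90,68)}),("scene",{"holder":(318,150,60,50),"stand":(250,205,75,62)})):
    m,im=d[n]
    for k,(x,y,w,h) in rois.items():
        c=im[y:y+h,x:x+w].astype(int)
        # white base: slightly pinkish vs greenish table: R-G >0 and bright
        mask=((c[:,:,0]-c[:,:,1]>0)&(c.sum(2)>400)).astype(np.uint8)*255
        mask=cv2.morphologyEx(mask,cv2.MORPH_CLOSE,np.ones((7,7)))
        cs,_=cv2.findContours(mask,0,2); cc=max(cs,key=cv2.contourArea)
        hull=cv2.convexHull(cc).reshape(-1,2)+[x,y]
        z=8 if k=="holder" else 12
        W=onz(m,hull,z)[:,:2].astype(np.float32)
        r=cv2.minAreaRect(W); print(n,k,cv2.contourArea(cc),r)
    # green
    g=im.astype(int)
    def blobs(mask,nm):
        nn,l,s,ce=cv2.connectedComponentsWithStats(mask.astype(np.uint8))
        for i in range(1,nn):
            if s[i,4]>5: print(n,nm,s[i],ce[i])
    sub=np.zeros(g.shape[:2],bool)
    if n=="top": sub[170:265,205:430]=1
    else: sub[135:265,245:380]=1
    blobs((g[:,:,1]>g[:,:,0]+30)&(g[:,:,1]>g[:,:,2]+30)&sub,"green")
    blobs((g[:,:,0]>g[:,:,2]+60)&(g[:,:,0]>150)&sub,"orange")
    blobs((g[:,:,2]>g[:,:,0]+50)&sub,"blue")
E
python3 m.py
```

```text
top holder 1782.5 ((600.3685913085938, 181.62388610839844), (241.5266876220703, 98.8355484008789), 80.13356018066406)
top stand 2351.0 ((534.7623291015625, -204.49386596679688), (250.12889099121094, 128.42176818847656), 73.23198699951172)
top green [243 191  14   9  98] [249.57 195.06]
top orange [348 204   5   6  16] [349.69 206.25]
top orange [403 222   5   3   9] [405.11 222.67]
top orange [332 224   5   3  15] [334. 225.]
top orange [403 246   5   4  16] [405.06 247.69]
top blue [345 209   6   9  38] [347.47 213.47]
top blue [398 226   7   9  44] [401.07 230.43]
scene holder 929.0 ((634.333251953125, 188.60499572753906), (297.69854736328125, 163.27249145507812), 76.1825942993164)
scene stand 1545.0 ((530.01806640625, -207.66104125976562), (265.931396484375, 150.083984375), 74.1408462524414)
scene green [343 149   7   7  31] [346.19 152.19]
scene orange [376 169   4   8  21] [377.95 172.71]
scene orange [304 200   3   3   6] [305.   201.17]
scene orange [352 221   5  10  15] [354.33 225.33]
scene orange [271 228   4   3   9] [272.11 228.78]
scene orange [346 232   7  14  20] [348.8 238.9]
scene orange [374 244   6  13  37] [377.68 251.73]
scene blue [299 196   4   4  11] [300.55 197.64]
scene blue [266 223   5   4  13] [267.85 224.46]
```

```bash
cat >> h.py <<'E'
from scipy.spatial.transform import Rotation as Ro
def cur():
    s=ctrl.sense(); return s,np.array(s["tcp_pos"]),Ro.from_euler("xyz",s["tcp_rot"]).as_matrix()
def Rt(yaw,sgn=1):  # tool down, tool y = sgn * frame x (yaw deg)
    a=np.radians(yaw); x=np.array([0,0,-1.]); y=sgn*np.array([np.cos(a),np.sin(a),0])
    return np.c_[x,y,np.cross(x,y)]
def inc(P,R,Pc=None,Rc=None):
    s,p,r=cur()
    p=p if Pc is None else Pc; r=r if Rc is None else Rc
    return r.T@(np.array(P)-p), np.degrees(Ro.from_matrix(r.T@R).as_rotvec())
E
python3 - <<'E'
from h import *
import pickle
d=pickle.load(open("d0.pkl","rb")); m,im=d["top"]
print("grip",onz(m,[[249.57+.0,195.06]],[162+8]),onz(m,[[249.57,195.06]],[155]))
m2=d["scene"][0]
print(tri([m,m2],[(249.57,195.06),(346.19,152.19)]))
s,p,r=cur(); print(r)
w=d["wrist"][0];c=-np.array(w["R"]).T@np.array(w["t"]); print("cam in tool",r.T@(c-p), r.T@np.array(w["R"]).T)
y=-9.87
for sg in (1,-1): print(sg,inc([592,182,300],Rt(y,sg)))
# neighbours
for n,uv,z in (("cup",(285,147),80),("block",(308,266),30),("spray",(478,212),170),("basketnear",(468,228),110)): print(n,onz(m,[uv],z))
E
```

```text
grip [[597.91 178.27 170.  ]] [[600.03 180.85 155.  ]]
(array([598.48, 178.96, 166.01]), [array([-0., -0.]), array([-0.,  0.])])
[[-0.    0.41  0.91]
 [-0.    0.91 -0.41]
 [-1.   -0.    0.  ]]
cam in tool [-170.34   -0.74  -80.05] [[ 0.   -0.28  0.96]
 [ 1.    0.   -0.  ]
 [-0.    0.96  0.28]]
1 (array([ -85.74, -214.01,  463.56]), array([75.42,  0.04,  0.05]))
-1 (array([ -85.74, -214.01,  463.56]), array([-104.58,   -0.05,    0.04]))
cup [[773.37  83.7   80.  ]]
block [[385.72  -0.67  30.  ]]
spray [[ 561.14 -513.68  170.  ]]
basketnear [[ 516.65 -502.88  110.  ]]
```

Emit:
drive_tool([
  [91, -7, -17, 37, 6, 0, 0],
  [91, -14, -34, 74, 12, 0, 0],
  [91, -21, -51, 111, 18, 0, 0],
  [91, -28, -68, 148, 24, 0, 0],
  [91, -35, -85, 185, 30, 0, 0],
], grip_force=20)

```text
time_s: 0.57
tcp_pos: [392.6, 413.3, 249.7]
tcp_rot: [-1.308, 1.57, -2.263]
force: [0.4, 0.1, 0.5]
finger_gap: 91.0
```

```bash
python3 -c "
from h import *
print(inc([599,180,300],Rt(-9.87,1)))"
```

```text
(array([-50.28,  33.67, 309.68]), array([45.15,  0.01,  0.02]))
```

Emit:
drive_tool([
  [91, -6, 4, 39, 6, 0, 0],
  [91, -12, 8, 78, 12, 0, 0],
  [91, -18, 12, 117, 18, 0, 0],
  [91, -24, 16, 155, 24, 0, 0],
  [91, -30, 20, 190, 30, 0, 0],
])

```text
time_s: 0.98
tcp_pos: [519.7, 270.0, 279.8]
tcp_rot: [-0.269, 1.571, -1.748]
force: [-0.6, 0.8, -0.2]
finger_gap: 91.3
```

```bash
python3 -c "
from h import *
print(inc([599,180,300],Rt(-9.87,1)))"
```

```text
(array([-20.16,  70.75,  96.88]), array([15.1 ,  0.01,  0.  ]))
```

Emit:
drive_tool([
  [91, -7, 23, 32, 5, 0, 0],
  [91, -13, 46, 64, 10, 0, 0],
  [91, -20, 71, 97, 15.1, 0, 0],
  [91, -20, 71, 97, 15.1, 0, 0],
  [91, -20, 71, 97, 15.1, 0, 0],
])

```text
time_s: 1.4
tcp_pos: [599.7, 180.7, 299.4]
tcp_rot: [-1.205, 1.571, -2.946]
force: [-0.2, 0.7, -0.3]
finger_gap: 91.2
```

```bash
python3 -c "
from h import *
import pickle
d=snap('wrist','w1'); pickle.dump(d,open('w1.pkl','wb'))
print(inc([599,180,300],Rt(-9.87,1)))"
```

```text
(array([-0.94,  0.7 ,  1.76]), array([0.28, 0.  , 0.06]))
```

View pics/w1.png

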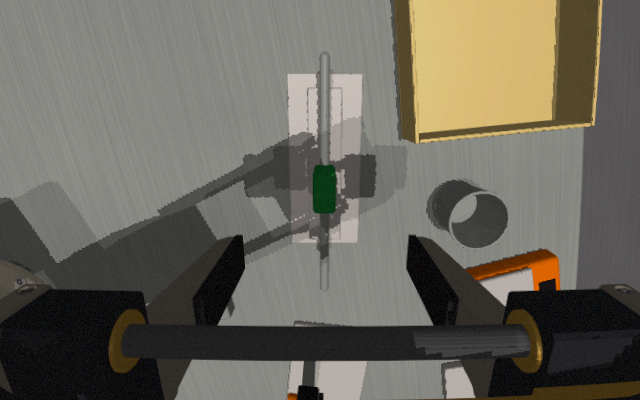

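The wrist view shows the green grip at (324,189), straight ahead, and the top bar running from about (324,53) to (324,290). The cup and yellow box are off to the right.

Run:
```python
from h import *
import pickle
m,im=pickle.load(open("w1.pkl","rb"))
g=im.astype(int)
mask=((g[:,:,1]>g[:,:,0]+25)&(g[:,:,1]>g[:,:,2]+15)).astype(np.uint8); mask[:, :290]=0; mask[:,360:]=0
ys,xs=np.nonzero(mask); print(xs.min(),xs.max(),ys.min(),ys.max(),len(xs))
cs,_=cv2.findContours(mask,0,2); c=max(cs,key=cv2.contourArea); print(cv2.minAreaRect(c))
for z in (162+8,):
    W=onz(m,[(312.5,165),(336.5,165)],z); print(W,W.mean(0))   # top edge (far +y)
    W2=onz(m,[(312.5,213),(336.5,213)],z);print(W2,W2.mean(0),W2.mean(0)-W.mean(0))
# bar centre line along rows
for y in (62,80,100,130,150,230,250,270,284):
    row=g[y,305:345].sum(1); print(y,row[8:32])
```

```text
313 335 165 212 1050
((324.0, 188.5), (47.0, 22.0), 90.0)
[[591.13 207.8  170.  ]
 [612.57 204.13 170.  ]] [601.85 205.97 170.  ]
[[582.94 162.77 170.  ]
 [605.27 158.95 170.  ]] [594.11 160.86 170.  ] [ -7.75 -45.11   0.  ]
62 [412 404 399 399 399 402 382 289 364 383 423 448 450 394 370 329 323 386
 418 419 411 407 409 403]
80 [574 580 579 516 336 344 318 305 358 388 426 451 441 400 357 323 336 432
 478 483 525 580 585 583]
100 [574 574 579 524 368 327 306 298 356 391 418 441 436 393 362 317 345 447
 514 571 577 568 574 574]
130 [569 571 572 503 335 327 321 310 350 385 409 432 419 383 338 291 325 439
 478 473 471 478 476 476]
150 [238 242 246 234 242 244 240 258 310 335 352 367 366 337 313 264 318 446
 477 467 469 467 471 472]
230 [226 234 241 238 242 235 226 208 223 234 232 226 178 170 177 237 373 454
 455 453 467 460 456 460]
250 [403 403 391 387 368 303 217 184 174 182 187 171 164 179 168 251 357 399
 408 403 401 404 408 395]
270 [390 400 396 409 402 413 377 316 339 379 402 403 396 378 333 311 366 394
 401 397 404 402 403 407]
284 [401 402 407 397 402 404 377 317 343 388 403 409 398 368 332 331 400 395
 394 406 396 394 399 401]
```

Run:
```python
from h import *
import pickle
m,im=pickle.load(open("w1.pkl","rb"))
g=im.astype(int)
print(g[45:62,324].sum(1)); print(g[282:298,324].sum(1))
W=onz(m,[(324.4,53),(324.2,291)],123); print(W,W.mean(0),np.linalg.norm(W[0]-W[1]),np.degrees(np.arctan2(*(W[0]-W[1])[:2])))
s,p,r=cur();print(p,s['tcp_rot'])
```

```text
[408 409 407 410 411 414 349 324 350 384 415 443 454 446 459 455 452]
[398 408 409 404 408 406 406 404 392 354 395 404 398 408 417 409]
[[618.84 306.03 123.  ]
 [574.69  50.38 123.  ]] [596.77 178.2  123.  ] 259.43766805062546 9.799194241503118
[598.6  181.86 299.07] [-1.52  1.57  3.02]
```

```bash
python3 -c "
from h import *
print(inc([597.3,179.6,134],Rt(-9.8,1)))"
```

```text
(array([165.07,  -0.73,   2.43]), array([0.21, 0.  , 0.06]))
```

Emit:
drive_tool([
  [60, 40, -0.7, 2.4, 0.2, 0, 0],
  [60, 80, -0.7, 2.4, 0.2, 0, 0],
  [60, 115, -0.7, 2.4, 0.2, 0, 0],
  [60, 145, -0.7, 2.4, 0.2, 0, 0],
  [60, 145, -0.7, 2.4, 0.2, 0, 0],
])

```text
time_s: 1.87
tcp_pos: [592.3, 180.3, 148.3]
tcp_rot: [-1.142, 1.56, -2.88]
force: [-0.8, -1.3, -0.8]
finger_gap: 60.9
```

```bash
python3 -c "
from h import *
d=snap('wrist','w2')
print(inc([597.3,179.6,134],Rt(-9.8,1)))"
```

```text
(array([17.64,  3.3 ,  0.55]), array([0.19, 0.16, 0.36]))
```

View pics/w2.png

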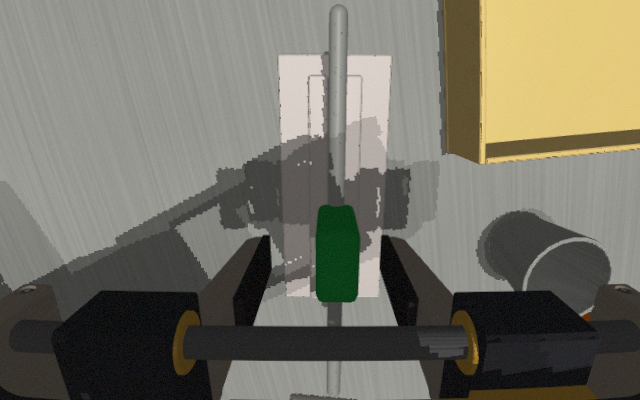

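The grip is between the open fingers at about (337,253). The arm is still settling from the fast descent, so I'll finish lowering slowly.

Emit:
drive_tool([
  [60, 5, 0, 0, 0, 0, 0],
  [60, 12, 0, 0, 0, 0, 0],
  [60, 20, 0, 0, 0, 0, 0],
  [60, 20, 0, 0, 0, 0, 0],
  [60, 20, 0, 0, 0, 0, 0],
])

```text
time_s: 2.33
tcp_pos: [597.6, 180.1, 134.9]
tcp_rot: [2.114, 1.571, 0.373]
force: [0.1, 1.0, 0.2]
finger_gap: 59.9
```

```bash
python3 -c "
from h import *
d=snap('wrist','w3')
print(inc([597.3,179.6,134],Rt(-9.8,1)))"
```

```text
(array([ 1.1 , -0.44,  0.65]), array([ 0.05, -0.02, -0.03]))
```

View pics/w3.png

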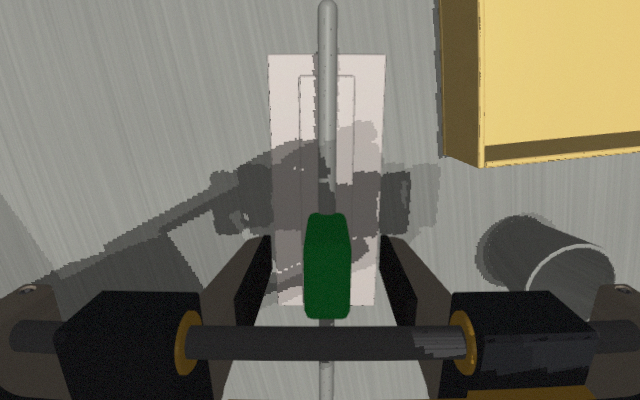

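The grip is centred between the pads at (326,265). Closing on it now.

Emit:
drive_tool([
  [15, 0.5, 0, 0, 0, 0, 0],
  [15, 0.5, 0, 0, 0, 0, 0],
  [15, 0.5, 0, 0, 0, 0, 0],
  [15, 0.5, 0, 0, 0, 0, 0],
  [15, 0.5, 0, 0, 0, 0, 0],
], grip_force=35)

```text
time_s: 2.8
tcp_pos: [597.7, 180.0, 134.2]
tcp_rot: [2.102, 1.571, 0.361]
force: [-0.6, -0.4, -0.5]
finger_gap: 28.7
```

Emit:
drive_tool([
  [15, 0, 0, 0, 0, 0, 0],
  [15, 0, 0, 0, 0, 0, 0],
  [15, 0, 0, 0, 0, 0, 0],
  [15, 0, 0, 0, 0, 0, 0],
])

```text
time_s: 3.13
tcp_pos: [597.8, 180.1, 134.2]
tcp_rot: [1.742, 1.57, 0.001]
force: [0.9, -0.5, 0.7]
finger_gap: 21.8
```

Emit:
drive_tool([
  [15, -3, 0, 0, 0, 0, 0],
  [15, -10, 0, 0, 0, 0, 0],
  [15, -20, 0, 0, 0, 0, 0],
  [15, -32, 0, 0, 0, 0, 0],
  [15, -45, 0, 0, 0, 0, 0],
])

```text
time_s: 3.55
tcp_pos: [597.4, 180.1, 180.3]
tcp_rot: [-1.381, 1.57, -3.122]
force: [-0.0, -0.9, -3.5]
finger_gap: 21.6
```

Emit:
drive_tool([
  [15, -15, 0, 0, 0, 0, 0],
  [15, -30, 0, 0, 0, 0, 0],
  [15, -45, 0, 0, 0, 0, 0],
  [15, -60, 0, 0, 0, 0, 0],
  [15, -65, 0, 0, 0, 0, 0],
])

```text
time_s: 3.97
tcp_pos: [598.7, 180.5, 247.9]
tcp_rot: [2.06, 1.567, 0.319]
force: [0.7, -0.2, -3.2]
finger_gap: 21.9
```

Emit:
drive_tool([
  [15, 0, 0, 0, 0, 0, 0],
  [15, 0, 0, 0, 0, 0, 0],
  [15, 0, 0, 0, 0, 0, 0],
])

```text
time_s: 4.22
tcp_pos: [597.1, 179.9, 243.4]
tcp_rot: [-1.112, 1.57, -2.853]
force: [-0.4, -1.1, -3.9]
finger_gap: 21.7
```

Run:
```python
from h import *
import pickle
d={n:snap(n,n+"4") for n in ("wrist","scene")}
s,p,r=cur(); print(p,s['tcp_rot'],s['force'],s['moment'],s['finger_gap'])
a=np.radians(-16.77);X=np.array([np.cos(a),np.sin(a)]);Y=np.array([-np.sin(a),np.cos(a)]);S=np.array([534.76,-204.49])
t=S+60*X; print(t)
print(inc([*t,244],Rt(-16.77,1)))
cv2.imwrite("pics/s4z.png",cv2.resize(cv2.imread("pics/scene4.png")[100:270,240:400],(560,595),interpolation=cv2.INTER_CUBIC))
```

```text
[597.03 179.9  243.06] [-1.11  1.57 -2.85] [ 0.2  -0.4  -3.93] [-0.06  0.08 -0.04] 21.582581718929443
[ 592.21 -221.8 ]
(array([ -0.73,  63.31, 396.71]), array([7.02, 0.05, 0.09]))
```

View pics/s4z.png

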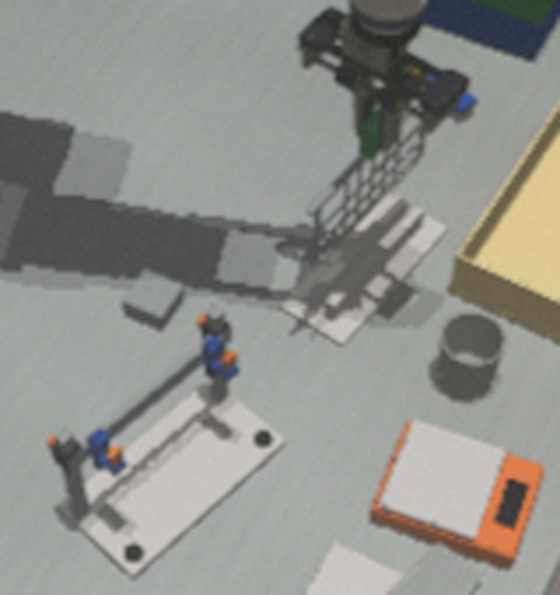

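View pics/wrist4.png

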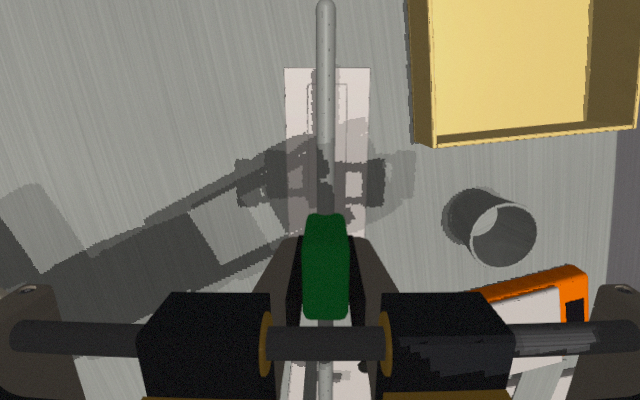

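The frame came up cleanly and upright in the gripper, and the measured load is about 3.9 N. The straight path would clip the left hook, so I'll go around by the +x side first.

```bash
cat >> h.py <<'E'
a=np.radians(-16.77);X=np.array([np.cos(a),np.sin(a)]);Y=np.array([-np.sin(a),np.cos(a)]);S=np.array([534.76,-204.49])
def st(x,y): return S+x*X+y*Y
def rep(yaw=-16.77):
    s,p,r=cur(); q=p[:2]-S
    print("stand xy",q@X,q@Y,"z",p[2],"F",np.array(s["force"]),"M",np.array(s["moment"]),"gap",s["finger_gap"],"t",s["time_s"],"rot",inc(p,Rt(yaw))[1])
E
python3 - <<'E'
from h import *
w=st(80,250); print(w, inc([*w,250],Rt(-16.77)))
Rc=Rt(-16.77)
w2=st(60,0); print(w2, Rc.T@(np.array([*w2,250])-np.array([*w,250])))
E
```

```text
[683.49  11.8 ] (array([ -7.  , 113.68, 151.03]), array([7.02, 0.05, 0.09]))
[ 592.21 -221.8 ] [  0. -20. 250.]
```

Emit:
drive_tool([
  [15, -1, 12, 15, 1, 0, 0],
  [15, -3, 30, 38, 2, 0, 0],
  [15, -4, 50, 62, 4, 0, 0],
  [15, -5, 70, 90, 5, 0, 0],
  [15, -6, 90, 118, 6, 0, 0],
])

```text
time_s: 4.73
tcp_pos: [666.5, 47.4, 249.3]
tcp_rot: [-1.267, 1.57, -3.113]
force: [0.4, 0.7, -3.4]
finger_gap: 21.9
```

Emit:
drive_tool([
  [15, -1, 16, 22, 0.5, 0, 0],
  [15, -1, 21, 31, 1, 0, 0],
  [15, -1, 23.5, 33, 1, 0, 0],
  [15, -1, 23.5, 33, 1, 0, 0],
  [15, -1, 23.5, 33, 1, 0, 0],
])

```text
time_s: 5.15
tcp_pos: [679.4, 11.5, 250.5]
tcp_rot: [-1.775, 1.569, 2.645]
force: [-1.2, 1.5, -3.0]
finger_gap: 21.5
```

Run:
```python
from h import *
rep()
import pickle
d={n:snap(n,n+"5") for n in ("wrist","top","scene")}; pickle.dump(d,open("d5.pkl","wb"))
w=st(60,0); print(inc([*w,250],Rt(-16.77)))
```

```text
stand xy 76.20612566231084 248.5193318060834 z 250.53296280048815 F [-1.17  1.5  -2.98] M [-0.03  0.15 -0.03] gap 21.533380423834856 t 5.15 rot [ 0.05 -0.02  0.08]
(array([  1.  , -16.72, 248.88]), array([ 0.11, -0.01,  0.02]))
```

View pics/wrist5.png

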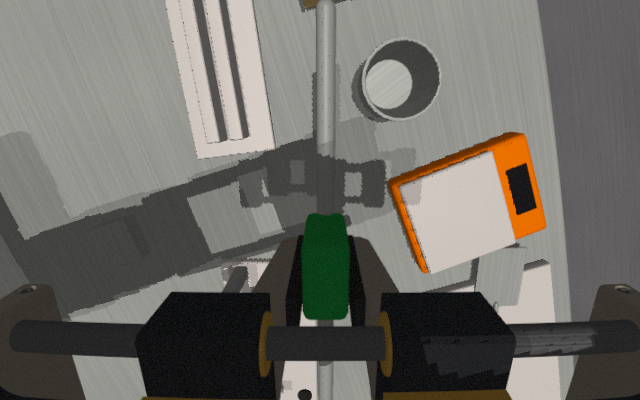

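Emit:
drive_tool([
  [15, 0, 0, 15, 0, 0, 0],
  [15, 0, 0, 40, 0, 0, 0],
  [15, 0, -2, 70, 0, 0, 0],
  [15, 0, -4, 100, 0, 0, 0],
  [15, 0, -6, 130, 0, 0, 0],
])

```text
time_s: 5.72
tcp_pos: [635.9, -113.1, 251.3]
tcp_rot: [0.656, 1.571, -1.206]
force: [-0.1, -0.5, -3.1]
finger_gap: 21.8
```

Emit:
drive_tool([
  [15, 0, -2, 30, 0, 0, 0],
  [15, 0, -4, 60, 0, 0, 0],
  [15, 0, -6, 90, 0, 0, 0],
  [15, 0, -8, 110, 0, 0, 0],
  [15, 0, -10, 119, 0, 0, 0],
])

```text
time_s: 6.13
tcp_pos: [591.5, -225.8, 251.3]
tcp_rot: [0.113, 1.57, -1.751]
force: [0.3, -0.1, -3.3]
finger_gap: 21.9
```

Emit:
drive_tool([
  [15, 0, 0, 0, 0, 0, 0],
  [15, 0, 0, 0, 0, 0, 0],
  [15, 0, 0, 0, 0, 0, 0],
])

```text
time_s: 6.38
tcp_pos: [593.3, -222.3, 251.2]
tcp_rot: [2.808, 1.57, 0.945]
force: [-0.0, -0.5, -3.5]
finger_gap: 22.2
```

Run:
```python
from h import *
rep()
import pickle
d={n:snap(n,n+"6") for n in ("wrist","top","scene")}; pickle.dump(d,open("d6.pkl","wb"))
t=cv2.imread("pics/top6.png"); s=cv2.imread("pics/scene6.png")
cv2.imwrite("pics/ts6.png",np.vstack([cv2.resize(t[180:270,310:430],(800,600))[:, :],])) 
cv2.imwrite("pics/s6z.png",cv2.resize(s[130:280,230:390],(640,600),interpolation=cv2.INTER_CUBIC))
```

```text
stand xy 61.18185361103992 -0.12277434846588052 z 251.18835168853187 F [-0.02 -0.55 -3.53] M [-0.07  0.1  -0.02] gap 22.18518085915367 t 6.3833 rot [ 0.06 -0.03 -0.01]
```

View pics/wrist6.png

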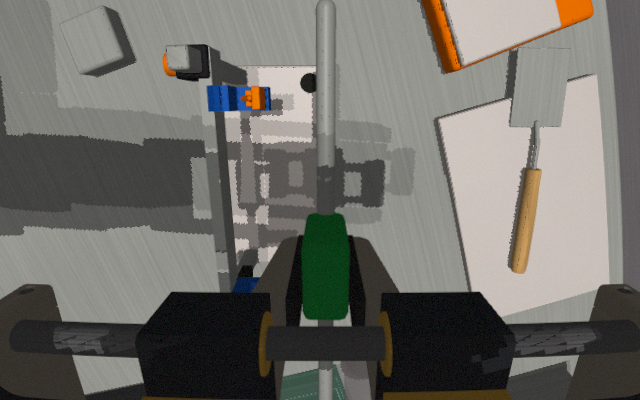

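View pics/s6z.png

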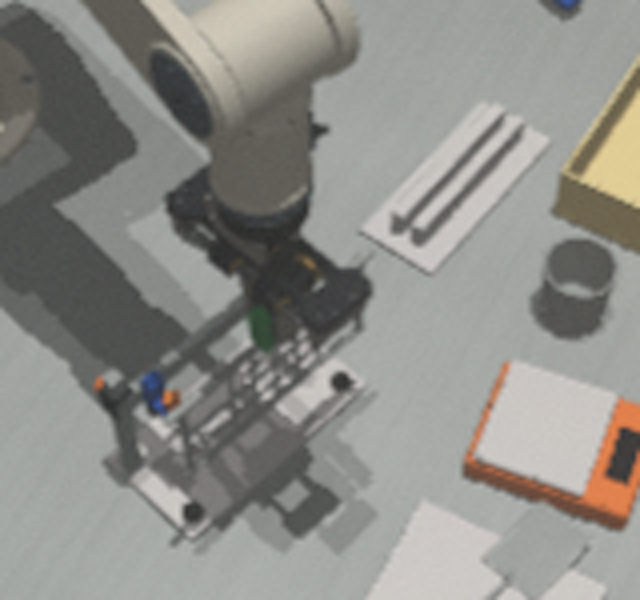

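Run:
```python
from h import *
import pickle
w=cv2.imread("pics/wrist6.png"); cv2.imwrite("pics/w6z.png",cv2.resize(w[30:130,150:280],(780,600),interpolation=cv2.INTER_NEAREST))
m=pickle.load(open("d6.pkl","rb"))["wrist"][0]
for z in (144,160,176):
    for nm,x,y in (("home",0,85),("catchout",19,85),("railfront",-27,40)):
        print(z,nm,proj(m,[*st(x,y),z])[0])
print("post top",proj(m,[*st(-36,112),186]),"base corners",proj(m,[[*st(sx*65,125),12] for sx in (-1,1)]))
print("bar", proj(m,[[*st(60,0),240],[*st(60,80),240]]))
```

```text
144 home [250.6   95.76]
144 catchout [274.3   95.62]
144 railfront [221.43 152.04]
160 home [246.05  95.23]
160 catchout [271.18  95.07]
160 railfront [215.41 154.83]
176 home [240.9   94.63]
176 catchout [267.67  94.44]
176 railfront [208.66 157.96]
post top [[181.35  52.88]] base corners [[217.48  63.37]
 [329.85  62.63]]
bar [[325.79 242.37]
 [326.05 100.53]]
```

View pics/w6z.png

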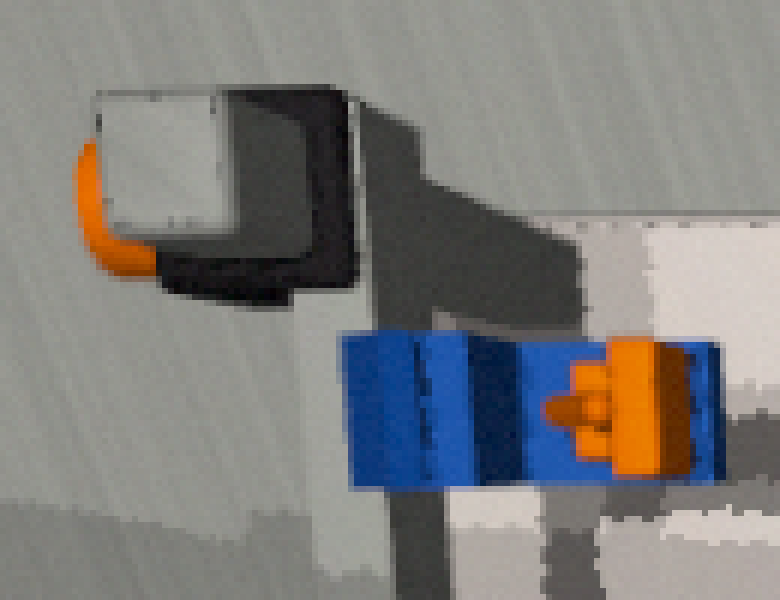

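The wrist view shows the left hook at about (239,98), its orange catch around (258,98) and a post top near (177,57). The grid's crossbars could limit how high I may carry the frame back over the hooks, so I need its layout.

Run:
```python
import cv2,numpy as np
s=cv2.imread("pics/scene6.png"); a=cv2.resize(s[195:265,255:330],(640,597),interpolation=cv2.INTER_NEAREST)
cv2.imwrite("pics/s6zz.png",a)
s=cv2.imread("pics/scene0.png"); cv2.imwrite("pics/s0zz.png",cv2.resize(s[140:200,315:380],(640,590),interpolation=cv2.INTER_NEAREST))
```

View pics/s6zz.png

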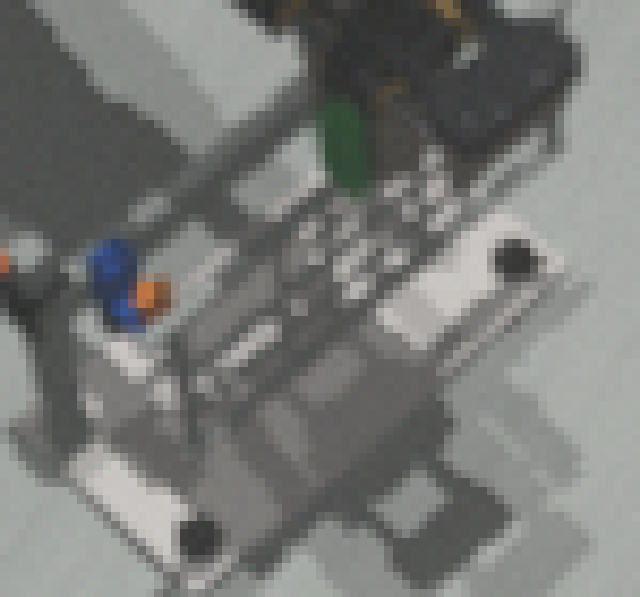

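View pics/s0zz.png

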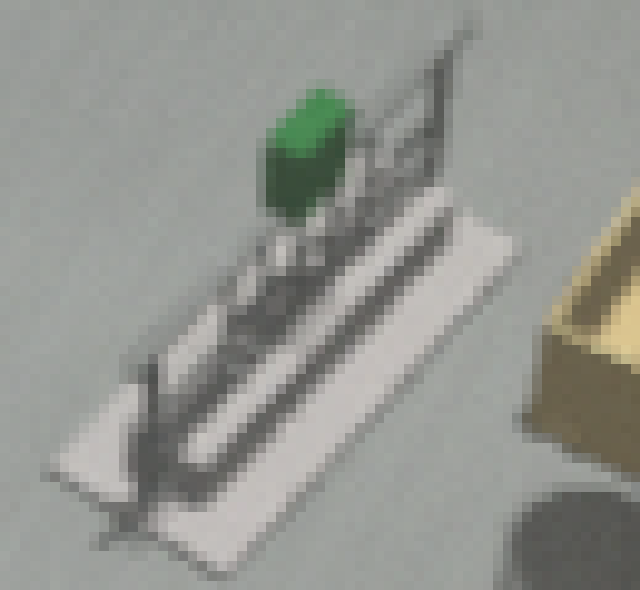

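Run:
```python
from h import *
import pickle
d=pickle.load(open("d6.pkl","rb")); m,im=d["scene"]
x0,y0,sc=255,195,8.53
a=cv2.resize(im[195:265,255:330,::-1],None,fx=sc,fy=sc,interpolation=cv2.INTER_CUBIC)
def P(X): 
    p=proj(m,X); return [tuple(int(round(v)) for v in ((u-x0+.5)*sc,(w-y0+.5)*sc)) for u,w in p]
fx,fy=61.2,0
zb=240
for y in (-125,125): pass
def ln(A,B,c): 
    p,q=P([A,B]); cv2.line(a,p,q,c,1)
ln([*st(fx,-125),zb],[*st(fx,125),zb],(0,255,255))
for k in (0,20,40,60,80,100,115):
    p,=P([[*st(fx,-111),zb-k]]); cv2.circle(a,p,3,(0,0,255),-1); cv2.putText(a,str(k),(p[0]-40,p[1]),0,.45,(0,0,255),1)
for z in (144,160,176):
    p,=P([[*st(0,-85),z]]); cv2.circle(a,p,3,(0,255,0),-1)
p,=P([[*st(-36,-112),186]]); cv2.circle(a,p,4,(255,0,255),-1)
for sx,sy in ((65,-125),(65,125),(-65,-125)):
    p,=P([[*st(sx,sy),12]]); cv2.circle(a,p,4,(255,255,0),-1)
cv2.imwrite("pics/ov6.png",a)
```

```text
(no output)
```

View pics/ov6.png

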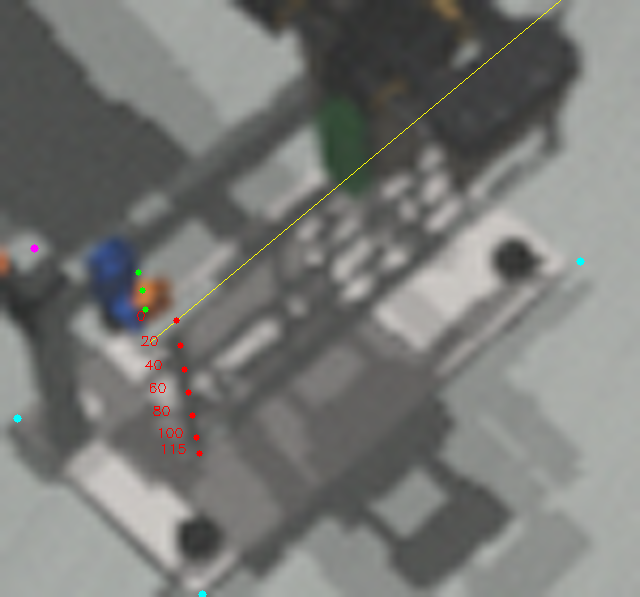

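Run:
```python
from h import *
import pickle
d=pickle.load(open("d5.pkl","rb")); m,im=d["scene"]
c=st(76.2,248.5)
def fp(y,k): return [*(c+y*Y),240-k]
p=proj(m,[fp(-125,0),fp(125,0),fp(0,115),fp(-125,115)]);print(p)
x0,y0=int(p[:,0].min())-6,int(p[:,1].min())-6; w,h=int(np.ptp(p[:,0]))+14,int(np.ptp(p[:,1]))+14; sc=min(780/w,590/h)
a=cv2.resize(im[y0:y0+h,x0:x0+w,::-1],None,fx=sc,fy=sc,interpolation=cv2.INTER_CUBIC)
cv2.imwrite("pics/s5z.png",a)
def P(X): return [tuple(int(round(v)) for v in ((u-x0+.5)*sc,(w-y0+.5)*sc)) for u,w in proj(m,X)]
b=a.copy()
for k in (0,20,40,60,80,100,115):
    for y in (-111,0,111):
        q,=P([fp(y,k)]); cv2.circle(b,q,3,(0,0,255),-1); cv2.putText(b,str(k),(q[0]+5,q[1]),0,.4,(0,0,255),1)
cv2.imwrite("pics/s5o.png",b)
```

```text
[[324.97 195.2 ]
 [368.96 158.2 ]
 [345.94 193.62]
 [324.54 212.14]]
```

View pics/s5z.png

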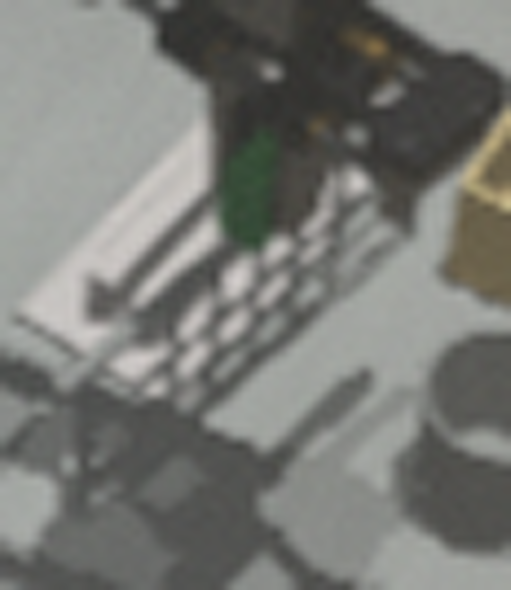

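View pics/s5o.png

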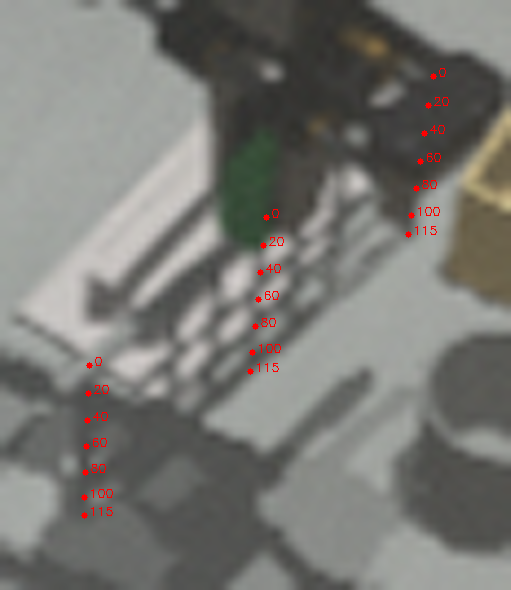

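Emit:
drive_tool([
  [15, 0, 0, -15, 0, 0, 0],
  [15, 0, 0, -40, 0, 0, 0],
  [15, 0, 0, -60, 0, 0, 0],
  [15, 0, 0, -60, 0, 0, 0],
  [15, 0, 0, -60, 0, 0, 0],
])

```text
time_s: 6.95
tcp_pos: [610.7, -164.1, 251.0]
tcp_rot: [-2.465, 1.571, 1.957]
force: [-0.6, -0.5, -2.9]
finger_gap: 21.9
```

Emit:
drive_tool([
  [15, 0, 0, 0, 0, 0, 0],
  [15, 0, 0, 0, 0, 0, 0],
  [15, 0, 0, 0, 0, 0, 0],
])

```text
time_s: 7.2
tcp_pos: [610.1, -166.4, 251.1]
tcp_rot: [0.062, 1.571, -1.801]
force: [-0.3, -0.0, -3.0]
finger_gap: 21.8
```

Run:
```python
from h import *
rep()
import pickle
d={n:snap(n,n+"7") for n in ("wrist",)}; pickle.dump(d,open("d7.pkl","wb"))
w=cv2.imread("pics/wrist7.png"); cv2.imwrite("pics/w7z.png",cv2.resize(w[110:235,150:290],(672,600),interpolation=cv2.INTER_NEAREST))
```

```text
stand xy 61.117340383502295 58.152633856325956 z 251.09416581578807 F [-0.34 -0.   -3.01] M [-0.05  0.13 -0.02] gap 21.780779942733844 t 7.2 rot [-0.01  0.01 -0.  ]
```

View pics/w7z.png

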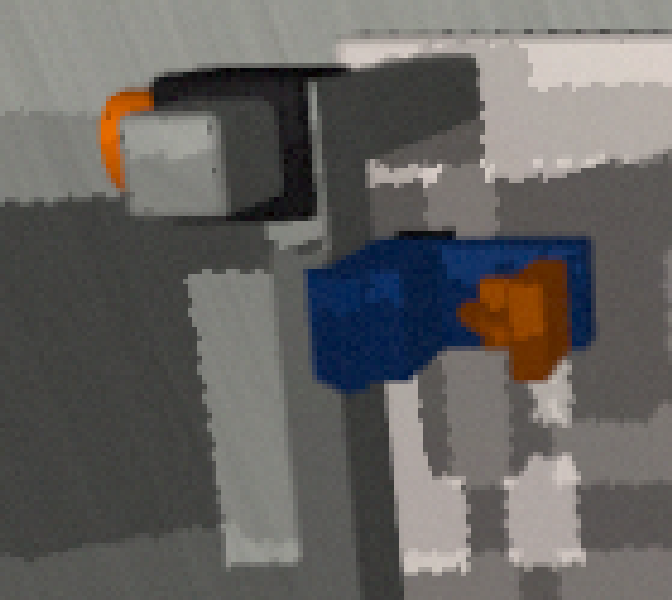

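Run:
```python
from h import *
import pickle
m6=pickle.load(open("d6.pkl","rb"))["wrist"][0]; m7=pickle.load(open("d7.pkl","rb"))["wrist"][0]
f6=lambda x,y:((x)/6+150-.5,y/6+30-.5); f7=lambda x,y:(x/4.8+150-.5,y/4.8+110-.5)
for n,a,b in (("rear back -y",(350,490),(313,380)),("rear back +y",(342,332),(308,270)),("catch out -y",(657,478),(548,380)),("catch in -y",(612,478),(510,380)),("post top -y",(110,232),(130,213)),("post top +y",(97,92),(122,115)),("post top +y+x",(220,92),(218,115)),("hook front -y?",(720,485),(592,348)),("hook front +y",(720,342),(592,238))):
    Xp,e=tri([m6,m7],[f6(*a),f7(*b)]); q=Xp[:2]-S; print(n,q@X,q@Y,Xp[2],e[0])
# bar in both
```

```text
rear back -y -26.063509128813916 73.73413700173037 171.66661729264192 [ 0.06 -0.  ]
rear back +y -24.696614630252505 92.04193227715965 173.64982106757932 [0.23 0.  ]
catch out -y 12.804144794931029 74.92665775279204 176.69397984527458 [ 0.4  -0.01]
catch in -y 7.11895753123451 74.9538447540714 176.70612397288198 [-0.06  0.  ]
post top -y -47.16065258848873 102.71624291910919 184.1735156526542 [-0.17 -0.  ]
post top +y -46.2274498171194 117.33436698023914 185.65505446136217 [0.13 0.  ]
post top +y+x -32.392753608983824 117.11667842978895 184.9160738024092 [0.46 0.01]
hook front -y? 15.608261018449351 73.65258313673627 148.61359688769164 [ 0.19 -0.  ]
hook front +y 15.466802223131383 92.05684122359872 142.89805438539668 [ 0.26 -0.  ]
```

Run:
```python
from h import *
import pickle
for f,tx,ty in (("d6.pkl",61.18,-.12),("d7.pkl",61.12,58.15)):
    m,im=pickle.load(open(f,"rb"))["wrist"]
    g=im.astype(int)
    for r in (20,40,120,190):
        row=g[r,300:352].sum(1); gr=np.abs(np.diff(row)); 
        print(r,row[8:45])
    for col,r in ((326,40),):
        p=onz(m,[(col,r)],240)[0]; q=p[:2]-S; print("col",col,"-> stand x",q@X,q@Y)
    # fingertips/ grip
    mask=((g[:,:,1]>g[:,:,0]+25)&(g[:,:,1]>g[:,:,2]+15)); mask[:,:290]=0;mask[:,360:]=0
    for r in (235,260,290,305): xs=np.nonzero(mask[r])[0]; p=onz(m,[(xs.mean(),r)],287)[0]; print(r,xs.min(),xs.max(),(p[:2]-S)@X)
```

```text
20 [449 445 453 446 453 456 445 424 283 330 358 386 404 407 400 448 469 505
 508 482 440 428 418 396 370 354 316 305 392 441 452 442 446 428 444 436
 442]
40 [454 452 466 449 444 454 453 421 287 332 363 391 410 421 432 454 480 504
 503 479 443 430 402 395 378 351 316 347 413 449 450 443 436 437 445 448
 446]
120 [619 609 621 609 532 369 368 353 304 304 350 379 399 402 403 448 471 504
 498 471 445 425 414 384 359 333 317 348 391 371 381 389 401 438 414 383
 406]
190 [255 261 258 271 254 252 256 260 251 208 196 199 205 197 202 192 207 190
 201 203 190 193 187 196 185 180 187 198 197 189 184 196 204 182 203 193
 259]
col 326 -> stand x 59.921820988833694 109.5514696338499
235 304 346 59.50598768963171
260 301 349 59.51826839955136
290 302 348 59.53379777221058
305 303 347 59.54192476444096
20 [446 449 439 448 449 445 446 415 278 331 373 385 410 422 430 457 481 507
 508 472 442 431 406 400 384 358 319 306 391 439 440 435 430 447 448 451
 455]
40 [441 443 455 455 457 447 437 418 278 325 370 391 418 425 437 452 477 508
 515 471 440 433 407 394 372 348 316 341 411 445 441 451 456 442 431 435
 442]
120 [626 626 628 571 368 368 367 357 326 305 349 389 404 420 432 452 471 497
 503 473 441 428 400 391 371 332 314 339 387 381 376 378 383 409 437 446
 415]
190 [270 265 242 265 253 264 266 267 251 193 188 195 202 194 196 204 197 195
 201 197 198 180 184 191 186 183 190 195 203 202 201 211 212 189 197 278
 372]
col 326 -> stand x 59.99987138199397 167.7763420900441
235 304 346 59.47980879116511
260 301 349 59.47630019523943
290 302 348 59.471790316338186
305 303 347 59.46939902127206
```

Run:
```python
from h import *
import pickle
m6,i6=pickle.load(open("d6.pkl","rb"))["wrist"]; m7,i7=pickle.load(open("d7.pkl","rb"))["wrist"]
print("pred base +y edge w7",proj(m7,[[*st(x,125),12] for x in (-65,0,40)]))
print("obs edge on plane z=12:")
for col in (225,240,255,270,285):
    c=i7[108:130,col].astype(int).sum(1); r=108+np.argmax(np.diff(c)); p=onz(m7,[(col,r+.5)],12)[0]; q=p[:2]-S; print(col,r,q@X,q@Y)
# rail rows
for r in (120,150,180,210,230,260):
    c=i6[r,190:250].astype(int).sum(1); print(r,c[::1])
cv2.imwrite("pics/w6r.png",cv2.resize(i6[105:300,190:320,::-1],(400,600),interpolation=cv2.INTER_NEAREST))
```

```text
pred base +y edge w7 [[221.09 114.79]
 [275.14 114.39]
 [308.66 114.28]]
obs edge on plane z=12:
225 117 -60.51167668367244 121.7808233537775
240 118 -42.44788317834295 120.4573371500914
255 116 -24.243825210467715 122.67210262167043
270 116 -6.246640159447625 122.56909244602305
285 116 11.705932463737918 122.49037208001137
120 [397 366 378 379 372 364 373 371 371 377 378 392 439 473 475 475 478 469
 474 473 482 478 479 471 457 274 183 177 183 189 185 184 183 166 269 424
 507 509 507 509 509 507 510 510 500 507 505 512 508 506 507 348 259 253
 260 257 273 263 253 477]
150 [200 206 190 205 202 203 212 199 202 207 204 201 199 198 232 370 475 464
 475 476 473 467 470 468 476 469 466 372 218 179 184 178 181 179 178 173
 168 242 266 263 256 261 259 256 255 266 258 262 256 264 260 347 343 342
 348 356 355 353 342 344]
180 [183 211 363 374 372 382 383 389 387 382 371 376 380 380 386 390 384 363
 310 277 277 269 284 265 282 280 272 277 270 421 300 184 176 169 175 168
 167 167 158 321 490 504 496 501 498 495 369 265 257 257 256 344 347 349
 345 356 348 345 348 353]
210 [262 247 253 374 440 449 448 434 406 407 428 422 396 402 421 434 420 401
 409 419 366 296 268 267 276 263 271 276 278 270 268 267 252 198 191 166
 175 176 161 178 177 164 455 493 505 499 498 492 498 504 502 495 499 492
 506 487 380 258 257 261]
230 [254 245 255 249 256 251 246 252 254 256 251 236 256 257 255 261 244 251
 250 256 247 243 261 252 261 259 272 273 265 259 272 271 267 262 236 175
 178 168 171 177 175 179 168 211 338 346 334 344 340 341 337 348 346 339
 342 333 342 340 346 340]
260 [438 423 431 429 439 422 425 417 420 433 427 427 432 440 434 430 439 426
 432 431 426 425 435 433 424 431 407 381 393 378 382 387 374 389 387 382
 383 309 219 169 184 182 183 183 169 185 255 330 335 284 200 189 178 195
 173 180 178 191 183 178]
```

View pics/w6r.png

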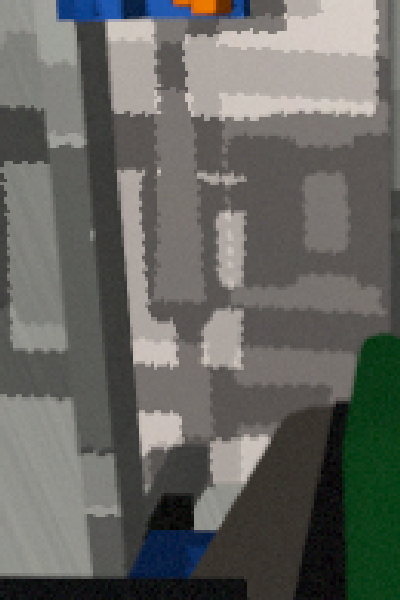

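Run:
```python
from h import *
import pickle
m6,i6=pickle.load(open("d6.pkl","rb"))["wrist"]; m7,i7=pickle.load(open("d7.pkl","rb"))["wrist"]
def edges(im,r,lo,hi):
    c=im[r,lo:hi].astype(float).sum(1); d=np.diff(c)
    return c
L6=[(215-.0,120),(217.5,150),(220.5,180),(223,210),(225,230),(227.8,260)]
B6=[(224.2,120),(227,150),(229,180),(232,210),(236.2,260)]
for z in (140,150,155,160,165,170):
    for nm,L in (("top",L6),("bot",B6)):
        p=onz(m6,L,z)[:,:2]-S; x=p@X;y=p@Y; k=np.polyfit(y,x,1); print(z,nm,"yaw slope deg",np.degrees(np.arctan(k[0])),"x at y=0",k[1])
for r in (200,220,232):
    c=i7[r,190:260].astype(int).sum(1); print(r,c)
```

```text
140 top yaw slope deg -0.30315728566904143 x at y=0 -31.15765415417037
140 bot yaw slope deg -0.3540492008806572 x at y=0 -23.31240386418608
150 top yaw slope deg -0.30315728566907263 x at y=0 -27.926019198993465
150 bot yaw slope deg -0.3540492008806614 x at y=0 -20.35688921904793
155 top yaw slope deg -0.3031572856690565 x at y=0 -26.31020172140501
155 bot yaw slope deg -0.35404920088065966 x at y=0 -18.879131896478818
160 top yaw slope deg -0.3031572856690554 x at y=0 -24.69438424381655
160 bot yaw slope deg -0.35404920088067865 x at y=0 -17.401374573909774
165 top yaw slope deg -0.30315728566905475 x at y=0 -23.078566766228114
165 bot yaw slope deg -0.3540492008806317 x at y=0 -15.923617251340705
170 top yaw slope deg -0.3031572856690477 x at y=0 -21.462749288639642
170 bot yaw slope deg -0.35404920088065334 x at y=0 -14.445859928771588
200 [189 207 200 225 381 379 373 388 382 390 378 383 389 382 387 394 386 382
 377 347 287 274 273 271 271 271 265 269 272 259 267 236 187 166 177 183
 181 183 176 173 174 461 504 501 497 505 501 502 253 264 254 259 261 309
 350 350 344 346 344 346 345 352 353 346 347 338 299 258 255 257]
220 [257 264 235 233 234 269 369 431 431 435 392 380 383 376 374 377 377 384
 385 389 386 356 292 265 269 265 266 267 263 271 279 267 262 221 179 161
 173 169 171 166 175 167 211 491 505 495 504 498 499 500 497 503 500 506
 505 500 502 490 254 252 262 255 253 250 259 311 494 500 501 498]
232 [261 262 264 267 261 256 254 254 257 246 268 273 261 255 260 259 257 261
 262 265 244 255 266 269 264 273 268 264 281 268 268 265 267 273 241 194
 171 176 166 179 167 171 179 186 326 340 342 340 348 348 352 347 351 350
 347 345 343 348 351 348 344 350 341 348 343 347 344 329 261 259]
```

Triangulating between the two wrist views puts the catch top at about 177.7 mm (corrected), so home is at about z = 152. It also shows the stand about 1.4 mm further in -x relative to the bar. I'll return to y = 0 and lower the bar to about 190 mm on the front side.

Emit:
drive_tool([
  [15, 0, 0, 15, 0, 0, 0],
  [15, 0, 0, 40, 0, 0, 0],
  [15, 10, 0, 59, 0, 0, 0],
  [15, 20, 0, 59, 0, 0, 0],
  [15, 30, 0, 59, 0, 0, 0],
])

```text
time_s: 7.67
tcp_pos: [592.6, -224.2, 220.6]
tcp_rot: [1.308, 1.57, -0.558]
force: [-0.7, -0.5, -3.1]
finger_gap: 21.8
```

Emit:
drive_tool([
  [15, 8, 0, 0, 0, 0, 0],
  [15, 16, 0, 0, 0, 0, 0],
  [15, 20, 0, 0, 0, 0, 0],
  [15, 20, 0, 0, 0, 0, 0],
  [15, 20, 0, 0, 0, 0, 0],
])

```text
time_s: 8.08
tcp_pos: [593.3, -222.0, 201.0]
tcp_rot: [-1.749, 1.57, 2.672]
force: [-0.3, -0.2, -3.0]
finger_gap: 21.9
```

Run:
```python
from h import *
rep()
import pickle
d={n:snap(n,n+"8") for n in ("wrist","scene")}; pickle.dump(d,open("d8.pkl","wb"))
w=cv2.imread("pics/scene8.png"); cv2.imwrite("pics/s8z.png",cv2.resize(w[195:270,250:330],(640,600),interpolation=cv2.INTER_CUBIC))
```

```text
stand xy 61.14051184598548 0.13571380606140793 z 200.9742960071314 F [-0.34 -0.18 -2.97] M [-0.04  0.08  0.02] gap 21.893815931547728 t 8.0833 rot [ 0.06 -0.    0.02]
```

View pics/wrist8.png

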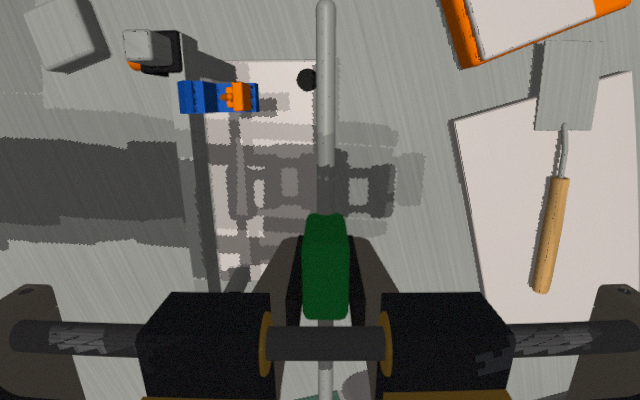

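View pics/s8z.png

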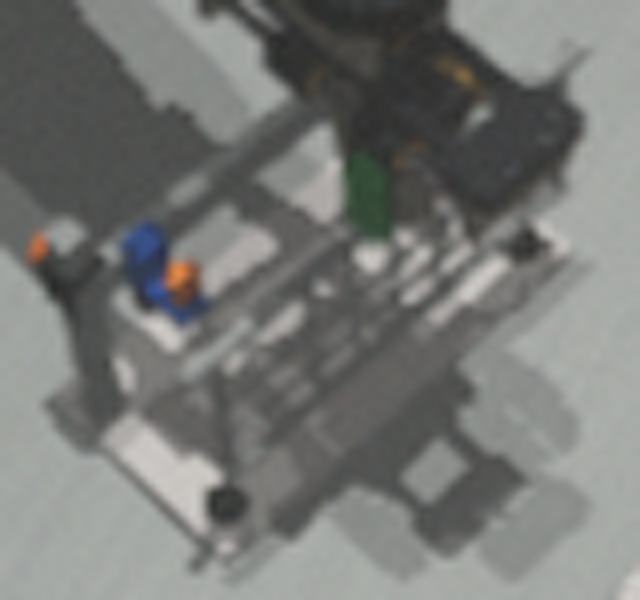

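Run:
```python
import cv2
w=cv2.imread("pics/wrist8.png"); cv2.imwrite("pics/w8z.png",cv2.resize(w[20:120,120:260],(784,560),interpolation=cv2.INTER_NEAREST))
```

```text
(no output)
```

View pics/w8z.png

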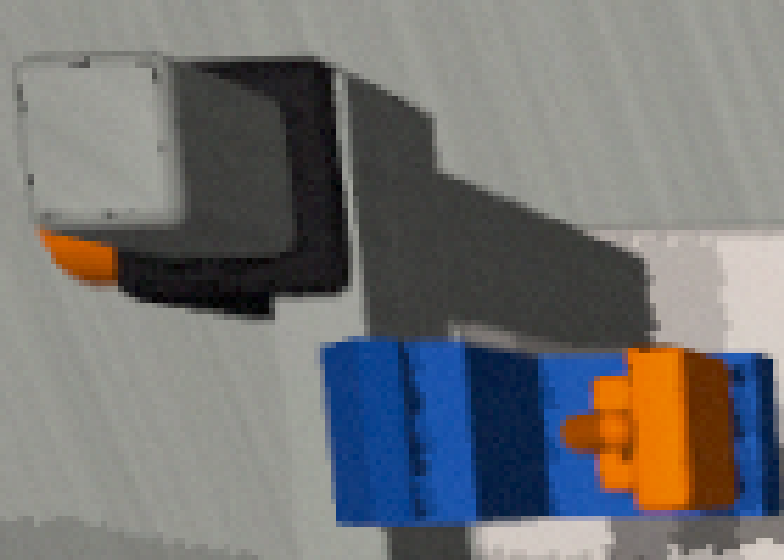

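Run:
```python
from h import *
import pickle
M=[pickle.load(open(f"d{k}.pkl","rb"))["wrist"][0] for k in (6,7,8)]
f6=lambda x,y:((x)/6+150-.5,y/6+30-.5); f7=lambda x,y:(x/4.8+150-.5,y/4.8+110-.5); f8=lambda x,y:(x/5.6+120-.5,y/5.6+20-.5)
fs=(f6,f7,f8)
def go(n,*p):
    ii=[i for i,q in enumerate(p) if q]; Xp,e=tri([M[i] for i in ii],[fs[i](*p[i]) for i in ii]); q=Xp[:2]-S
    print(n,"x %.1f y %.1f z %.1f"%(q@X,q@Y,Xp[2]),np.round(e,1).tolist())
go("rear back -y",(350,490),(313,380),(338,525))
go("rear back +y",(342,332),(308,270),(322,348))
go("catch out -y",(657,478),(548,380),(687,510))
go("catch in -y",(612,478),(510,380),(637,508))
go("catch out +y",(657,338),None,(685,347))
go("post -y-x",(110,232),(130,213),(38,220))
go("post +y-x",(97,92),(122,115),(15,65))
go("post +y+x",(220,92),(218,115),(160,55))
go("post -y+x",(227,235),(220,213),(180,222))
go("prong front top -y",(470,488),None,(474,522))
go("prong front top +y",(470,332),None,(468,345))
go("throat floor rear",(520,486),None,(546,518))
```

```text
rear back -y x -26.1 y 73.7 z 171.3 [[0.2, -0.0], [0.1, -0.1], [-0.3, 0.1]]
rear back +y x -25.1 y 91.8 z 172.4 [[0.2, 0.4], [-0.3, 0.0], [0.1, -0.6]]
catch out -y x 12.8 y 75.0 z 177.2 [[0.3, -0.1], [-0.5, 0.1], [0.3, 0.1]]
catch in -y x 7.3 y 75.1 z 177.1 [[0.1, -0.2], [0.2, -0.1], [-0.3, 0.3]]
catch out +y x 13.4 y 90.8 z 177.3 [[-0.0, 0.0], [0.0, -0.0]]
post -y-x x -46.9 y 102.8 z 184.5 [[-0.1, -0.2], [0.3, -0.1], [-0.3, 0.4]]
post +y-x x -46.8 y 117.2 z 184.8 [[-0.1, 0.5], [-0.3, 0.1], [0.5, -0.7]]
post +y+x x -32.3 y 117.1 z 185.5 [[0.3, -0.1], [-0.6, 0.1], [0.5, -0.0]]
post -y+x x -34.1 y 102.5 z 182.5 [[0.2, -0.3], [0.2, -0.1], [-0.5, 0.5]]
prong front top -y x -11.8 y 73.9 z 170.0 [[-0.0, -0.1], [0.0, 0.1]]
prong front top +y x -9.4 y 91.6 z 174.2 [[-0.0, 0.3], [0.0, -0.4]]
throat floor rear x -12.6 y 73.7 z 143.2 [[-0.0, -0.1], [0.0, 0.1]]
```

Three views agree: home is at z ≈ 152.5 and the throat centre at x ≈ -2 in my stand coordinates. The bar is now about 37 mm above home, so I'll move back over the throats in small steps and watch the force.

Emit:
drive_tool([
  [15, 1, -5, 0, 0, 0, 0],
  [15, 1, -12, 0, 0, 0, 0],
  [15, 1, -20, 0, 0, 0, 0],
  [15, 1, -28, 0, 0, 0, 0],
  [15, 1, -32, 0, 0, 0, 0],
])

```text
time_s: 8.6
tcp_pos: [561.0, -212.8, 200.2]
tcp_rot: [-1.601, 1.57, 2.819]
force: [-0.2, -0.3, -2.7]
finger_gap: 21.6
```

Emit:
drive_tool([
  [15, 0, -1, 0, 0, 0, 0],
  [15, 0, -2, 0, 0, 0, 0],
  [15, 0, -4, 0, 0, 0, 0],
  [15, 0, -6, 0, 0, 0, 0],
  [15, 0, -8, 0, 0, 0, 0],
])

```text
time_s: 9.02
tcp_pos: [554.9, -210.9, 200.1]
tcp_rot: [1.43, 1.571, -0.433]
force: [-0.5, -0.2, -3.4]
finger_gap: 21.5
```

Emit:
drive_tool([
  [15, 0, -1, 0, 0, 0, 0],
  [15, 0, -2, 0, 0, 0, 0],
  [15, 0, -3, 0, 0, 0, 0],
  [15, 0, -4, 0, 0, 0, 0],
  [15, 0, -6, 0, 0, 0, 0],
])

```text
time_s: 9.43
tcp_pos: [549.2, -209.2, 200.1]
tcp_rot: [1.397, 1.571, -0.466]
force: [0.6, 0.2, -3.0]
finger_gap: 22.0
```

Run:
```python
from h import *
rep()
import pickle
d={n:snap(n,n+"9") for n in ("wrist",)}; pickle.dump(d,open("d9.pkl","wb"))
w=cv2.imread("pics/wrist9.png"); cv2.imwrite("pics/w9z.png",cv2.resize(w[40:140,220:360],(784,560),interpolation=cv2.INTER_NEAREST))
```

```text
stand xy 15.179521104637406 -0.36487679403339934 z 200.08718283170418 F [ 0.62  0.21 -2.98] M [-0.12  0.07  0.02] gap 22.005101818186798 t 9.4333 rot [ 0.02  0.   -0.01]
```

View pics/w9z.png

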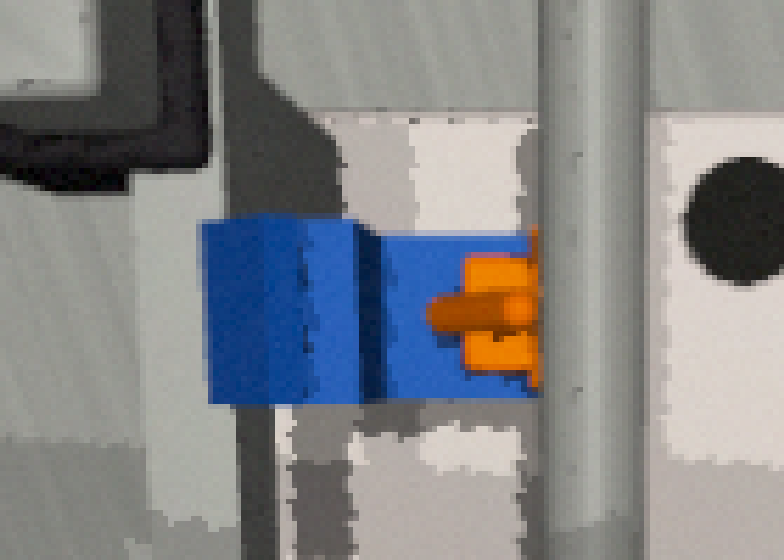

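Run:
```python
from h import *
import pickle
m,im=pickle.load(open("d9.pkl","rb"))["wrist"]
g=cv2.cvtColor(im,cv2.COLOR_RGB2GRAY).astype(float)
s,p,r=cur()
L=[];B=[]
for row in range(115,225,4):
    c=g[row,240:300]; 
    dark=c<67
    # longest dark run
    idx=np.nonzero(dark)[0]; runs=np.split(idx,np.nonzero(np.diff(idx)>1)[0]+1); q=max(runs,key=len)
    print(row,240+q[0],240+q[-1],end=' | ')
    if 6<len(q)<14: L.append((240+q[0]-.5,row)); B.append((240+q[-1]+.5,row))
print()
for nm,Q,z in (("top",L,157),("bot",B,148)):
    P=(onz(m,Q,z)-p)@r; k=np.polyfit(P[:,2],P[:,1],1); print(nm,len(Q),"slope deg tool y vs z",np.degrees(k[0]),"y0",k[1],np.std(P[:,1]-np.polyval(k,P[:,2])))
rows=list(range(20,200,10)); C=[]
for row in rows:
    c=g[row,305:348]; d=np.diff(c); C.append(c.argmax()+305)
print(C)
cv2.imwrite("pics/w9r.png",cv2.resize(im[0:240,220:360,::-1],(350,600),interpolation=cv2.INTER_NEAREST))
```

```text
115 263 267 | 119 263 267 | 123 263 264 | 127 263 267 | 131 263 267 | 135 263 268 | 139 264 268 | 143 264 268 | 147 264 268 | 151 264 269 | 155 265 270 | 159 264 270 | 163 265 270 | 167 265 270 | 171 265 270 | 175 266 270 | 179 266 271 | 183 266 270 | 187 266 271 | 191 266 271 | 195 266 271 | 199 266 271 | 203 265 271 | 207 267 272 | 211 268 272 | 215 268 272 | 219 268 272 | 223 267 272 | 
top 2 slope deg tool y vs z -1.5731383451349181 y0 -41.86869399811707 3.552713678800501e-15
bot 2 slope deg tool y vs z -1.246438864848869 y0 -38.53951864579879 3.552713678800501e-15
[np.int64(325), np.int64(326), np.int64(325), np.int64(325), np.int64(340), np.int64(340), np.int64(309), np.int64(345), np.int64(341), np.int64(341), np.int64(344), np.int64(347), np.int64(308), np.int64(347), np.int64(325), np.int64(341), np.int64(306), np.int64(311)]
```

View pics/w9r.png

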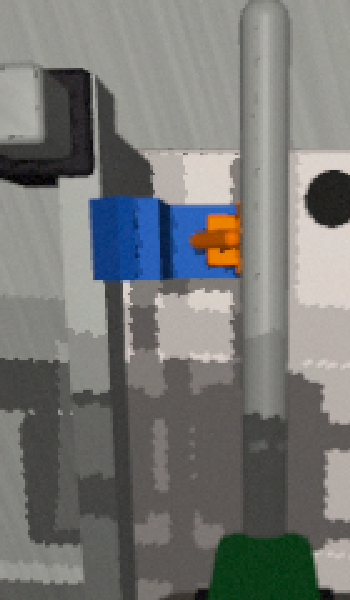

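Run:
```python
from h import *
import pickle
m,im=pickle.load(open("d9.pkl","rb"))["wrist"]
g=cv2.cvtColor(im,cv2.COLOR_RGB2GRAY).astype(float)
s,p,r=cur()
L=[];B=[];E1=[];E2=[]
for row in range(112,228,2):
    q=np.nonzero(g[row,255:280]<67)[0]+255
    L.append((q[0]-.5,row)); B.append((q[-1]+.5,row))
for nm,Q,z in (("top",L,157),("bot",B,148)):
    P=(onz(m,Q,z)-p)@r; k=np.polyfit(P[:,2],P[:,1],1); print(nm,len(Q),"slope deg",np.degrees(k[0]),np.std(P[:,1]-np.polyval(k,P[:,2])))
# bar edges: strongest gradient each side
for row in range(15,200,6):
    c=cv2.GaussianBlur(g,(1,5),0)[row]; d=np.abs(np.diff(c)); a=308+d[308:322].argmax(); b=330+d[330:342].argmax(); E1.append((a+.5,row));E2.append((b+.5,row))
for nm,Q in (("barL",E1),("barR",E2)):
    P=(onz(m,Q,189)-p)@r; k=np.polyfit(P[:,2],P[:,1],1); res=P[:,1]-np.polyval(k,P[:,2]); ok=np.abs(res)<.6; k=np.polyfit(P[ok,2],P[ok,1],1); print(nm,ok.sum(),np.degrees(k[0]),k[1],"at y85",np.polyval(k,-85))
```

```text
top 58 slope deg -1.1224577682222106 1.748730350945744
bot 58 slope deg 0.4933437633156888 0.24965775967902135
barL 3 1.232685776569882 -5.2580296179263595 at y85 -7.086755780636406
barR 29 -0.0848973559328449 3.963088634685977 at y85 4.08903639760356
```

The bar sits beside the hook with no contact. The throat's rear wall is 23.7 mm behind the bar axis, so I need to move -16.6 mm with a +0.4° yaw correction.

Emit:
drive_tool([
  [15, 0, -3, 0, 0, 0, 0],
  [15, 0, -7, 0, -0.2, 0, 0],
  [15, 0, -11, 0, -0.4, 0, 0],
  [15, 0, -15, 0, -0.4, 0, 0],
  [15, 0, -16.6, 0, -0.4, 0, 0],
])

```text
time_s: 9.9
tcp_pos: [532.5, -204.2, 200.1]
tcp_rot: [-1.633, 1.57, 2.794]
force: [-0.1, -0.4, -3.7]
finger_gap: 21.8
```

Emit:
drive_tool([
  [15, 0, 0, 0, 0, 0, 0],
  [15, 0, 0, 0, 0, 0, 0],
  [15, 0, 0, 0, 0, 0, 0],
])

```text
time_s: 10.15
tcp_pos: [533.4, -204.5, 200.2]
tcp_rot: [1.47, 1.57, -0.387]
force: [-0.1, -0.2, -3.3]
finger_gap: 21.9
```

Run:
```python
from h import *
rep()
import pickle
d={n:snap(n,n+"10") for n in ("wrist","top","scene")}; pickle.dump(d,open("d10.pkl","wb"))
w=cv2.imread("pics/wrist10.png"); cv2.imwrite("pics/w10z.png",cv2.resize(w[40:140,250:390],(784,560),interpolation=cv2.INTER_NEAREST))
```

```text
stand xy -1.2956221628322624 -0.38438351634288886 z 200.1973701166199 F [-0.08 -0.24 -3.25] M [-0.03  0.13  0.02] gap 21.935453101461363 t 10.15 rot [ 0.41  0.   -0.02]
```

View pics/w10z.png

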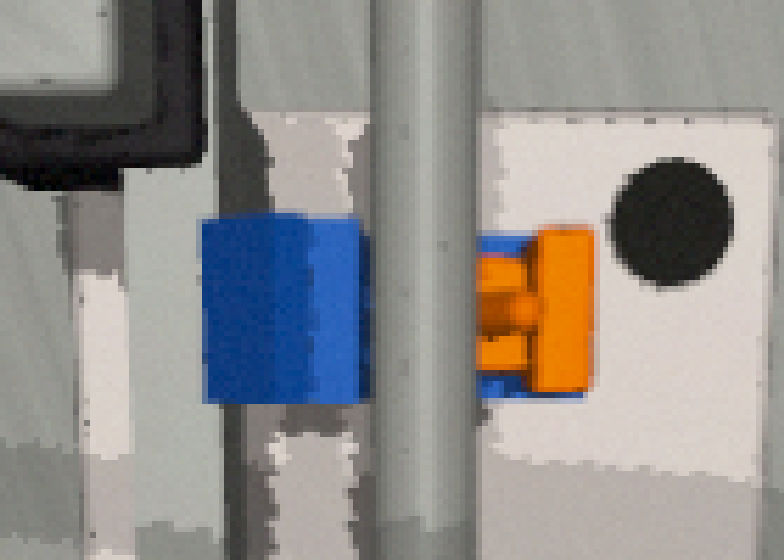

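The bar is centred in the throat: bar axis to rear wall is 6.5 mm in the image. Lowering now.

Emit:
drive_tool([
  [15, 3, 0, 0, 0, 0, 0],
  [15, 6, 0, 0, 0, 0, 0],
  [15, 9, 0, 0, 0, 0, 0],
  [15, 12, 0, 0, 0, 0, 0],
  [15, 14, 0, 0, 0, 0, 0],
])

```text
time_s: 10.72
tcp_pos: [533.0, -204.3, 185.5]
tcp_rot: [-1.662, 1.57, 2.765]
force: [0.2, -0.2, -1.8]
finger_gap: 21.6
```

Emit:
drive_tool([
  [15, 0.5, 0, 0, 0, 0, 0],
  [15, 1, 0, 0, 0, 0, 0],
  [15, 1.5, 0, 0, 0, 0, 0],
  [15, 2, 0, 0, 0, 0, 0],
  [15, 2.5, 0, 0, 0, 0, 0],
])

```text
time_s: 11.13
tcp_pos: [533.3, -204.4, 184.0]
tcp_rot: [1.293, 1.571, -0.563]
force: [-2.8, 1.5, 2.1]
finger_gap: 21.9
```

Emit:
drive_tool([
  [15, 0.5, 0, 0, 0, 0, 0],
  [15, 1, 0, 0, 0, 0, 0],
  [15, 1.5, 0, 0, 0, 0, 0],
  [15, 2, 0, 0, 0, 0, 0],
  [15, 2.5, 0, 0, 0, 0, 0],
])

```text
time_s: 11.55
tcp_pos: [533.2, -204.4, 181.2]
tcp_rot: [0.393, 1.571, -1.464]
force: [-2.7, 0.2, 3.0]
finger_gap: 22.0
```

Run:
```python
from h import *
rep()
```

```text
stand xy -1.4923462515569048 -0.3724666224963107 z 181.16030541504313 F [-2.74  0.15  2.98] M [ 0.11  0.75 -0.02] gap 21.950678860811152 t 11.55 rot [ 0.42  0.   -0.  ]
```

Contact with the catches came at bar z ≈ 173, which matches the estimate. Continuing to press slowly.

Emit:
drive_tool([
  [15, 0.5, 0, 0, 0, 0, 0],
  [15, 1, 0, 0, 0, 0, 0],
  [15, 1.5, 0, 0, 0, 0, 0],
  [15, 2, 0, 0, 0, 0, 0],
  [15, 2.5, 0, 0, 0, 0, 0],
])

```text
time_s: 11.97
tcp_pos: [533.2, -204.4, 178.6]
tcp_rot: [-1.897, 1.571, 2.53]
force: [-3.8, 1.5, 4.2]
finger_gap: 21.7
```

Emit:
drive_tool([
  [15, 0.5, 0, 0, 0, 0, 0],
  [15, 1, 0, 0, 0, 0, 0],
  [15, 1.5, 0, 0, 0, 0, 0],
  [15, 2, 0, 0, 0, 0, 0],
  [15, 2.5, 0, 0, 0, 0, 0],
])

```text
time_s: 12.38
tcp_pos: [533.2, -204.4, 176.2]
tcp_rot: [1.842, 1.571, -0.014]
force: [-4.8, 0.5, 5.3]
finger_gap: 21.8
```

Run:
```python
from h import *
rep()
import pickle
d={n:snap(n,n+"11") for n in ("wrist",)}
w=cv2.imread("pics/wrist11.png"); cv2.imwrite("pics/w11z.png",cv2.resize(w[20:160,240:400],(686,600),interpolation=cv2.INTER_NEAREST))
```

```text
stand xy -1.4782899089343406 -0.3662709132763055 z 176.16572564031625 F [-4.83  0.53  5.3 ] M [0.14 0.96 0.02] gap 21.792605688833486 t 12.3833 rot [ 0.41 -0.   -0.  ]
```

View pics/w11z.png

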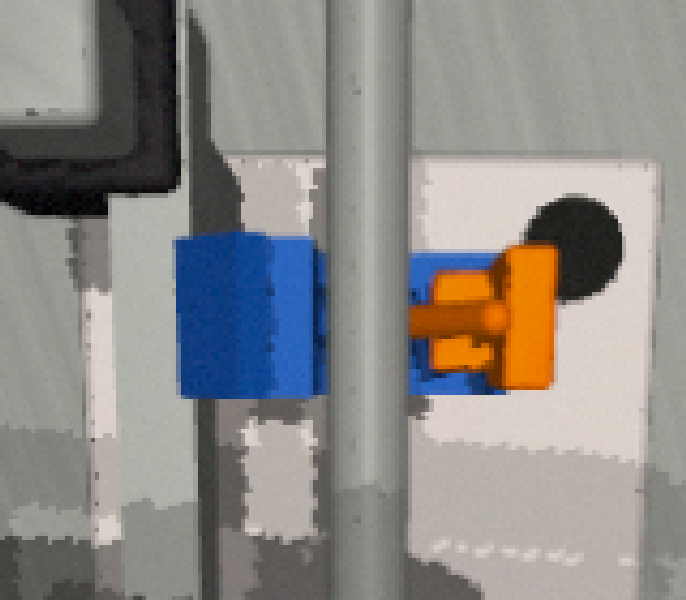

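The left catch is deflecting to +x as expected, with the bar centred and no jam. Continuing.

Emit:
drive_tool([
  [15, 0.5, 0, 0, 0, 0, 0],
  [15, 1, 0, 0, 0, 0, 0],
  [15, 1.5, 0, 0, 0, 0, 0],
  [15, 2, 0, 0, 0, 0, 0],
  [15, 2.5, 0, 0, 0, 0, 0],
])

```text
time_s: 12.85
tcp_pos: [532.8, -204.2, 173.0]
tcp_rot: [-1.69, 1.57, 2.737]
force: [-5.0, 1.3, -1.2]
finger_gap: 21.6
```

Emit:
drive_tool([
  [15, 0.5, 0, 0, 0, 0, 0],
  [15, 1, 0, 0, 0, 0, 0],
  [15, 1.5, 0, 0, 0, 0, 0],
  [15, 2, 0, 0, 0, 0, 0],
  [15, 2.5, 0, 0, 0, 0, 0],
])

```text
time_s: 13.27
tcp_pos: [533.0, -204.3, 170.7]
tcp_rot: [-1.711, 1.57, 2.716]
force: [-4.7, 1.3, -5.3]
finger_gap: 21.7
```

Emit:
drive_tool([
  [15, 0.5, 0, 0, 0, 0, 0],
  [15, 1, 0, 0, 0, 0, 0],
  [15, 1.5, 0, 0, 0, 0, 0],
  [15, 2, 0, 0, 0, 0, 0],
  [15, 2.5, 0, 0, 0, 0, 0],
])

```text
time_s: 13.68
tcp_pos: [533.4, -204.5, 168.6]
tcp_rot: [1.281, 1.571, -0.575]
force: [-3.8, 1.0, -4.4]
finger_gap: 21.5
```

Run:
```python
from h import *
rep()
```

```text
stand xy -1.3527498130449052 -0.38923966549913713 z 168.5912173663659 F [-3.78  1.   -4.42] M [ 0.23  0.87 -0.05] gap 21.537949530864324 t 13.6833 rot [ 0.42  0.   -0.01]
```

Past the peak: the load has flipped and the catches now draw the bar down. I'll follow to the seats in finer steps.

Emit:
drive_tool([
  [15, 0.3, 0, 0, 0, 0, 0],
  [15, 0.6, 0, 0, 0, 0, 0],
  [15, 0.9, 0, 0, 0, 0, 0],
  [15, 1.2, 0, 0, 0, 0, 0],
  [15, 1.5, 0, 0, 0, 0, 0],
])

```text
time_s: 14.1
tcp_pos: [533.5, -204.5, 167.1]
tcp_rot: [1.462, 1.57, -0.394]
force: [-3.0, 0.7, -6.5]
finger_gap: 21.8
```

Emit:
drive_tool([
  [15, 0.3, 0, 0, 0, 0, 0],
  [15, 0.6, 0, 0, 0, 0, 0],
  [15, 0.9, 0, 0, 0, 0, 0],
  [15, 1.2, 0, 0, 0, 0, 0],
  [15, 1.2, 0, 0, 0, 0, 0],
])

```text
time_s: 14.52
tcp_pos: [533.9, -204.7, 166.2]
tcp_rot: [1.495, 1.569, -0.361]
force: [-0.3, 0.0, -3.2]
finger_gap: 22.2
```

Emit:
drive_tool([
  [15, 0.3, 0, 0, 0, 0, 0],
  [15, 0.6, 0, 0, 0, 0, 0],
  [15, 0.9, 0, 0, 0, 0, 0],
  [15, 1.2, 0, 0, 0, 0, 0],
  [15, 1.2, 0, 0, 0, 0, 0],
])

```text
time_s: 14.93
tcp_pos: [533.6, -204.5, 165.3]
tcp_rot: [1.48, 1.57, -0.376]
force: [-1.0, 0.9, 4.2]
finger_gap: 21.8
```

Run:
```python
from h import *
rep()
```

```text
stand xy -1.0944999445558723 -0.3838956667927367 z 165.2662465313003 F [-1.05  0.91  4.15] M [0.03 0.28 0.01] gap 21.82393699297631 t 14.9333 rot [ 0.42  0.   -0.05]
```

Force is now +4.2 N upward on the tool, so the bar is seated, and the moment is balanced. I'll hold there and look.

Emit:
drive_tool([
  [15, 0.3, 0, 0, 0, 0, 0],
  [15, 0.5, 0, 0, 0, 0, 0],
  [15, 0.5, 0, 0, 0, 0, 0],
  [15, 0.5, 0, 0, 0, 0, 0],
])

```text
time_s: 15.27
tcp_pos: [533.7, -204.6, 164.9]
tcp_rot: [1.476, 1.57, -0.38]
force: [-1.6, 0.6, 7.1]
finger_gap: 21.9
```

Run:
```python
from h import *
rep()
d={n:snap(n,n+"12") for n in ("wrist","scene")}
w=cv2.imread("pics/wrist12.png"); w=cv2.resize(w[20:160,240:400],(457,400),interpolation=cv2.INTER_NEAREST)
s=cv2.imread("pics/scene12.png"); s=cv2.resize(s[195:265,250:310],(343,400),interpolation=cv2.INTER_CUBIC)
cv2.imwrite("pics/c12.png",np.hstack([w,s])); rep()
```

```text
stand xy -1.0309030292345225 -0.40034952822737235 z 164.8800735093209 F [-1.57  0.56  7.11] M [ 0.06  0.43 -0.03] gap 21.941122692218485 t 15.2667 rot [ 0.42  0.01 -0.06]
stand xy -1.0413299913258505 -0.39240268774159914 z 164.86284480071245 F [-1.21  0.33  6.03] M [ 0.07  0.38 -0.  ] gap 21.885136282801042 t 15.3667 rot [ 0.42  0.   -0.06]
```

View pics/c12.png

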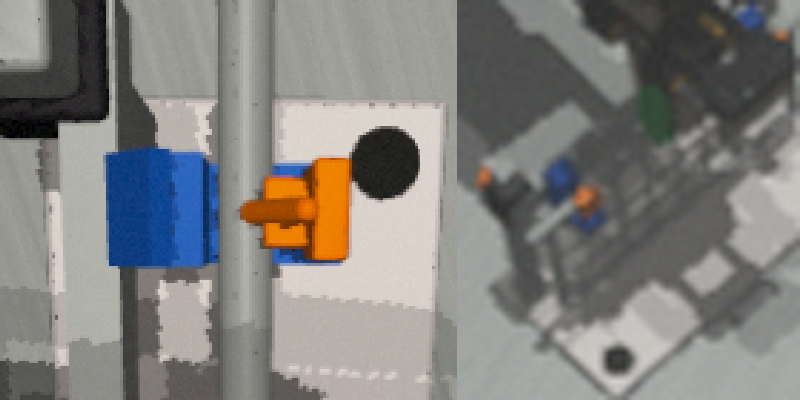

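The left catch is over the bar at about (280,212) in the crop, and the right one looks the same in the scene view. Next is the gentle upward tug.

Emit:
drive_tool([
  [15, -0.3, 0, 0, 0, 0, 0],
  [15, -0.6, 0, 0, 0, 0, 0],
  [15, -0.9, 0, 0, 0, 0, 0],
  [15, -1.2, 0, 0, 0, 0, 0],
  [15, -1.5, 0, 0, 0, 0, 0],
])

```text
time_s: 15.78
tcp_pos: [533.5, -204.5, 165.6]
tcp_rot: [1.473, 1.57, -0.383]
force: [1.5, 0.3, -1.5]
finger_gap: 22.1
```

Emit:
drive_tool([
  [15, -0.2, 0, 0, 0, 0, 0],
  [15, -0.4, 0, 0, 0, 0, 0],
  [15, -0.6, 0, 0, 0, 0, 0],
  [15, -0.8, 0, 0, 0, 0, 0],
])

```text
time_s: 16.12
tcp_pos: [532.6, -204.2, 165.9]
tcp_rot: [-1.637, 1.569, 2.79]
force: [-0.6, -0.5, -3.6]
finger_gap: 21.8
```

Run:
```python
from h import *
rep()
```

```text
stand xy -2.1806260154928814 -0.33188090911868184 z 165.89994250054957 F [-0.57 -0.46 -3.57] M [-0.07  0.08 -0.03] gap 21.824693358543833 t 16.1167 rot [ 0.42 -0.01  0.09]
```

Emit:
drive_tool([
  [15, -0.2, 0, 0, 0, 0, 0],
  [15, -0.4, 0, 0, 0, 0, 0],
  [15, -0.6, 0, 0, 0, 0, 0],
  [15, -0.8, 0, 0, 0, 0, 0],
])

```text
time_s: 16.45
tcp_pos: [533.0, -204.3, 167.1]
tcp_rot: [-1.689, 1.57, 2.738]
force: [0.3, 0.2, -6.3]
finger_gap: 22.1
```

Run:
```python
from h import *
rep()
```

```text
stand xy -1.6906336697099575 -0.3536342883045662 z 167.11306859497975 F [ 0.32  0.21 -6.34] M [-0.09  0.06  0.  ] gap 22.13976287779128 t 16.45 rot [ 0.41 -0.    0.03]
```

Fz = -6.3 N, so roughly 3 N is shared between the catches. I'll add a touch and hold.

Emit:
drive_tool([
  [15, -0.2, 0, 0, 0, 0, 0],
  [15, -0.2, 0, 0, 0, 0, 0],
  [15, -0.2, 0, 0, 0, 0, 0],
  [15, -0.2, 0, 0, 0, 0, 0],
])

```text
time_s: 16.78
tcp_pos: [533.0, -204.3, 167.2]
tcp_rot: [-1.667, 1.57, 2.76]
force: [0.2, -0.0, -8.3]
finger_gap: 21.8
```

Run:
```python
from h import *
rep()
```

```text
stand xy -1.6821997116084393 -0.35301916167786035 z 167.21823948915127 F [ 0.18 -0.   -8.26] M [-0.03  0.02 -0.02] gap 21.835425836728298 t 16.7833 rot [ 0.42 -0.    0.03]
```

About 5 N of tug is held steadily and evenly. Now I'll set the frame back home.

Emit:
drive_tool([
  [15, 0, 0, 0, 0, 0, 0],
  [15, 0.5, 0, 0, 0, 0, 0],
  [15, 1, 0, 0, 0, 0, 0],
  [15, 1.5, 0, 0, 0, 0, 0],
  [15, 2, 0, 0, 0, 0, 0],
])

```text
time_s: 17.2
tcp_pos: [533.6, -204.5, 165.8]
tcp_rot: [1.461, 1.57, -0.395]
force: [-0.4, 0.1, -4.2]
finger_gap: 21.8
```

Emit:
drive_tool([
  [15, 0.4, 0, 0, 0, 0, 0],
  [15, 0.8, 0, 0, 0, 0, 0],
  [15, 1.1, 0, 0, 0, 0, 0],
  [15, 1.1, 0, 0, 0, 0, 0],
  [15, 1.1, 0, 0, 0, 0, 0],
])

```text
time_s: 17.62
tcp_pos: [533.6, -204.5, 165.0]
tcp_rot: [1.487, 1.57, -0.369]
force: [-1.5, 0.6, 4.3]
finger_gap: 22.4
```

Run:
```python
from h import *
rep()
```

```text
stand xy -1.1343109042897817 -0.38065850133665835 z 165.03788641238907 F [-1.52  0.58  4.34] M [0.08 0.48 0.  ] gap 22.385513797998357 t 17.6167 rot [ 0.42  0.   -0.05]
```

Emit:
drive_tool([
  [22, -0.3, 0, 0, 0, 0, 0],
  [22, -0.3, 0, 0, 0, 0, 0],
  [26, -0.3, 0, 0, 0, 0, 0],
  [32, -0.3, 0, 0, 0, 0, 0],
  [40, -0.3, 0, 0, 0, 0, 0],
])

```text
time_s: 18.03
tcp_pos: [533.2, -204.4, 164.5]
tcp_rot: [-1.811, 1.571, 2.616]
force: [-0.5, 0.4, 0.2]
finger_gap: 36.8
```

Emit:
drive_tool([
  [44, 0, 0, 0, 0, 0, 0],
  [44, 0, 0, 0, 0, 0, 0],
  [44, 0, 0, 0, 0, 0, 0],
  [44, 0, 0, 0, 0, 0, 0],
])

```text
time_s: 18.37
tcp_pos: [533.2, -204.4, 164.6]
tcp_rot: [-1.165, 1.571, -3.021]
force: [-0.3, 0.0, 0.3]
finger_gap: 43.7
```

Run:
```python
from h import *
rep()
d=snap("wrist","w13")
```

```text
stand xy -1.4802364678015671 -0.3643311739492573 z 164.63652836285203 F [-0.3   0.02  0.3 ] M [-0.03  0.07  0.03] gap 43.7377806517454 t 18.3667 rot [0.42 0.   0.  ]
```

View pics/w13.png

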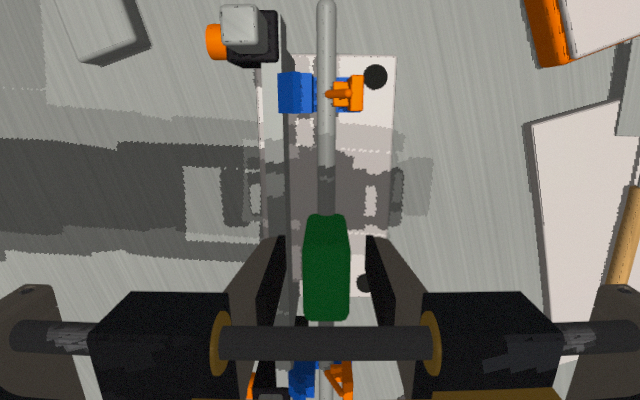

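The pads are off the grip at (326,265). The bar is in the left hook with its catch over it at (345,92), and the right hook shows at (320,375) with its catch beside the bar. Retreating straight up, slowly at first.

Emit:
drive_tool([
  [44, -5, 0, 0, 0, 0, 0],
  [44, -14, 0, 0, 0, 0, 0],
  [44, -28, 0, 0, 0, 0, 0],
  [44, -45, 0, 0, 0, 0, 0],
  [44, -65, 0, 0, 0, 0, 0],
])

```text
time_s: 18.83
tcp_pos: [532.9, -204.3, 230.6]
tcp_rot: [-1.659, 1.57, 2.768]
force: [0.3, 0.1, 0.1]
finger_gap: 43.4
```

Emit:
drive_tool([
  [44, -25, 0, 0, 0, 0, 0],
  [44, -50, 0, 0, 0, 0, 0],
  [44, -75, 0, -10, 0, 0, 0],
  [44, -90, 0, -20, 0, 0, 0],
  [44, -95, 0, -20, 0, 0, 0],
])

```text
time_s: 19.25
tcp_pos: [540.4, -184.6, 328.7]
tcp_rot: [1.639, 1.566, -0.217]
force: [0.0, -0.1, -0.2]
finger_gap: 43.8
```

Emit:
drive_tool([
  [44, 0, 0, 0, 0, 0, 0],
  [44, 0, 0, 0, 0, 0, 0],
  [44, 0, 0, 0, 0, 0, 0],
])

```text
time_s: 19.5
tcp_pos: [538.1, -185.4, 323.5]
tcp_rot: [-1.509, 1.569, 2.918]
force: [0.1, -1.0, -0.2]
finger_gap: 44.0
```

Run:
```python
from h import *
import pickle
rep()
d={n:snap(n,n+"14") for n in ("wrist","scene","top")}; pickle.dump(d,open("d14.pkl","wb"))
s=cv2.imread("pics/scene14.png"); cv2.imwrite("pics/s14z.png",cv2.resize(s[170:270,240:340],(600,600),interpolation=cv2.INTER_CUBIC))
```

```text
stand xy -2.2969540120615197 19.230250877309754 z 323.4601612679724 F [ 0.1  -0.97 -0.23] M [-0.06  0.12  0.07] gap 44.03588322769933 t 19.5 rot [0.41 0.01 0.11]
```

View pics/wrist14.png

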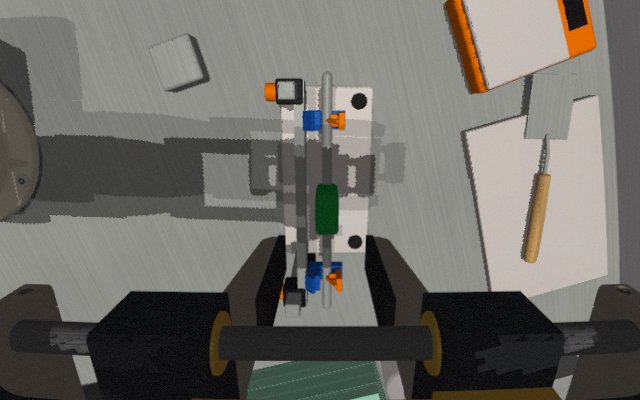

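View pics/s14z.png

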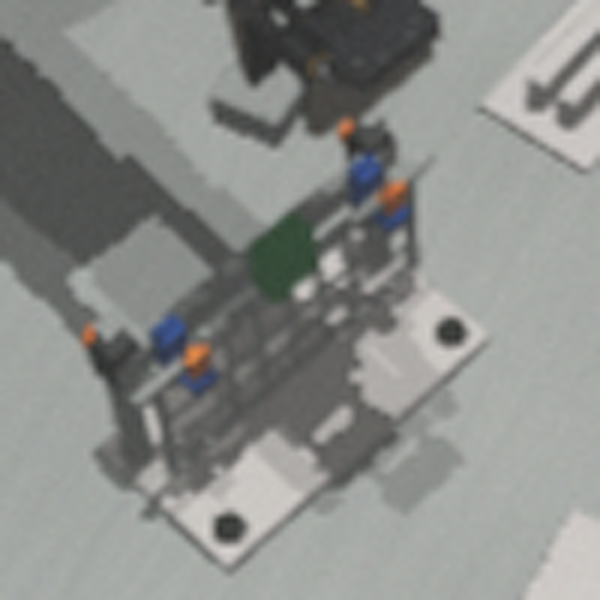

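The frame hangs in both hooks with the catches over the bar, and the gripper is clear. One numeric check of the centring before handing in.

Run:
```python
from h import *
import pickle
m,im=pickle.load(open("d14.pkl","rb"))["wrist"]
W=(onz(m,[(327,72),(327,308)],154)[:,:2]-S); print("bar ends y",W@Y,"mid",(W@Y).mean())
g=im.astype(int); mk=((g[:,:,2]>g[:,:,0]+50)).astype(np.uint8); mk[:, :295]=0; mk[:,350:]=0
n,l,s,c=cv2.connectedComponentsWithStats(mk)
for i in range(1,n):
    if s[i,4]>40: print(s[i],(onz(m,[(c[i][0],s[i,1]),(c[i][0],s[i,1]+s[i,3])],170)[:,:2]-S)@Y)
m0,_=pickle.load(open("d0.pkl","rb"))["top"]; 
rep(); ctrl.sign_off()
```

```text
bar ends y [ 127.68 -132.17] mid -2.2429935839145543
[303 111  19  20 374] [91.35 72.79]
[305 262  18  32 424] [ -64.53 -103.55]
[331 263  11   9  69] [-65.52 -76.25]
stand xy -2.0863284961127366 19.296319000605116 z 323.55522355685895 F [ 0.3  -0.17  0.31] M [-0.06  0.07  0.02] gap 43.84187515488979 t 19.65 rot [ 0.39 -0.    0.11]
the job is handed in; nothing more can be done
```

The drain frame is hanging on both hooks of the drying stand, released with the gripper clear. I handed the job in at about 19.7 s; no verdict was reported.

- **Lift and approach:** I gripped the frame at 35 N and lifted it clear of the block. I lowered it in front of the stand, then moved it back over the throats with the bar about 37 mm above home. Home height came from several wrist-camera views and was about z = 152–154 mm.
- **Press:** The catches met the bar at about z = 173 mm. The load flipped once past the peak and the bar then seated; the total on the seats was about 7–11 N, with little moment between the two sides.
- **Tug:** An upward pull of about 3–5 N beyond the frame's weight held steady for about 0.4 s with the sides balanced. I then set the bar back home with about 8 N and let go.

**Last checks:**
- The wrist and scene pictures show the bar in both hooks with the orange catches over it. The measured bar middle is about 2 mm from the stand's middle along y.
- The wrist force is near zero with the gripper about 160 mm above where it let go.
- My travel paths kept clear of the other objects, but I did not re-measure their positions afterwards.
- The calibrations disagreed by about 2–3 mm in x and y: the wrist camera against the top camera, and against the arm's own position. I aligned the bar to the throat from the wrist view.
- Right-hook contact was judged only from the balanced moment and the pictures.

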